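# Load a spring tester to its test length with slotted weights

### The job

Load the spring on the spring tester to its test length: take the large slotted weight out of its rack and slide it flat onto the tester's table, its slot home on the stem under the knob, then add whichever of the two smaller slotted weights are needed in the same way until the tip of the table's pointer stands level with the notch of the gauge. Leave the gauge as it is set, never push the table down onto its stop, leave any weight that is not needed on the bench clear of the tester, and do not disturb the oil filter, the tape measure and the ratchet.

Things in the scene. Friction and masses are not known exactly. Their poses are not given: they have to be found in the camera images.
- tester: spring tester bolted to the bench: grey base plate, an upright coil spring, on it a round table, and a short scale column beside it. Origin: under the spring's axis, on the bench; z up, -x the front, y towards the column. Base x -55..55, y -61..89 mm, 14 high; column axis at y = 66 mm, top 112 mm above the bench
- pan_top (a point): centre of the table's upper face, on the stem's axis. Table 60 mm across, 8 thick. From it rises a stem 8 mm thick with a knob 18 mm across on it: 46 mm free under the knob, knob top 54 mm above the table. A weight goes on from the side, below the knob; any side is open
- pan (a joint): how far the table has sunk on the spring (m): 0 = 150 mm above the bench, stop at 0.065. It rests near 0.011 unloaded; 155 N/m, so 95 g sink it by about 6 mm
- gauge (a joint): where the gauge is clamped on the column, on the same scale as joint pan: the pointer is level with the notch when pan = gauge
- pointer (a point): tip of the pointer that hangs beside the table and sinks with it
- notch (a point): middle of the 9 mm high notch in the dark steel gauge plate on the column, where the pointer tip must come
- rack: wooden weight block, 92 (x) x 107 (y) x 30 mm, fixed; origin under its centre. Three grooves along x, closed at the ends, 10 mm above the bench; the large weight stands in the widest (18 mm), the others are empty. Between rack and tester the bench is bare, room enough to lay a weight down
- weight_large: steel slotted disc weight, 64 mm across, 14 thick, about 285 g (within 8 %). Origin at its centre, y = the disc's axis, z = from the centre out through the slot. Slot 12 mm wide, open at the rim, its end 6 mm past the centre, so the stem sits at the centre. It starts on edge in the rack, slot up
- weight_medium: steel slotted disc weight, 54 mm across, 12 thick, about 190 g (within 8 %), lying on the bench. Origin at its centre, z = the disc's axis, x = from the centre out through the 12 mm slot
- weight_small: steel slotted disc weight, 44 mm across, 9 thick, about 95 g (within 8 %), lying on the bench. Origin at its centre, z = the disc's axis, x = from the centre out through the 12 mm slot
- oil_filter: blue oil filter, 69 across, 75 mm high, standing loose; origin under its centre. Leave alone
- tape_measure: tape measure, 66 x 75 x 36 mm, loose; origin under its centre. Leave alone
- ratchet: ratchet handle with a black grip, 245 mm long, loose; origin under its centre. Leave alone
Mind the look-alikes: they are no part of the job. What is shaped like the weight_large but brown is not meant.

How it is judged:
At the end, for the whole second after the job is handed in: Pointer within 4.5 mm of the notch's middle, table at rest. Large weight flat on the table or on another weight there, centre within 7 mm of the stem's axis; each other weight likewise, or on the bench over 85 mm from the tester's origin (z of pointer in the frame of notch between -0.0045 and 0.0045 m and velocity of joint pan between -0.01 and 0.01 m/s and horizontal distance between weight_large and pan_top below 0.007 m and z of weight_large in the frame of pan_top between 0.004 and 0.042 m and angle between the y axis of weight_large and the z axis of tester, either way round below 0.1 rad and ((horizontal distance between weight_medium and pan_top below 0.007 m and z of weight_medium in the frame of pan_top between 0.004 and 0.042 m and angle between the z axis of weight_medium and the z axis of tester, either way round below 0.1 rad) or (horizontal distance between weight_medium and tester above 0.085 m and height (world z) of weight_medium between 0 and 0.035 m)) and ((horizontal distance between weight_small and pan_top below 0.007 m and z of weight_small in the frame of pan_top between 0.003 and 0.044 m and angle between the z axis of weight_small and the z axis of tester, either way round below 0.1 rad) or (horizontal distance between weight_small and tester above 0.085 m and height (world z) of weight_small between 0 and 0.035 m))); the robot touches nothing.
It fails at once if the table is pushed down to within 2 mm of its stop (value of joint pan above 0.063 m).
It fails at once if the gauge is shifted by more than 3 mm (distance of notch from where it was at the start of the episode above 0.003 m).
It fails at once if the oil filter is moved by more than 20 mm or tipped (distance of oil_filter from where it was at the start of the episode above 0.02 m or angle between oil_filter's own z axis and vertical above 0.3 rad).
It fails at once if the tape measure is moved by more than 20 mm (distance of tape_measure from where it was at the start of the episode above 0.02 m).
It fails at once if the ratchet is moved by more than 20 mm (distance of ratchet from where it was at the start of the episode above 0.02 m).
It also fails if it takes over 72 s, if anything falls off the work surface, if the arm or the gripper's body presses on something with over 40 N, if the wrist force passes 120 N, or if a joint passes its speed limit or range.

### The arm

A 7-joint arm with a two-finger parallel gripper is mounted at the origin on a cart in front of the work surface, level with it; the furniture and walls round the work are solid. World frame = base frame: x ahead of the robot, y to its left, z up, the work surface at z = 0. Lengths are in m, angles in rad, forces in N, time in s.
With the tool pointing down it reaches from about 0.4 to 0.85 m from the base axis. Payload 4.5 kg.
Tool frame: the origin (TCP) lies midway between the tips of the shut fingers; the grasp point (between the pads) lies 19 mm behind it; z points along the fingers, y is the line along which they close (so a half turn about z gives the same grasp; the last joint's range is limited). The gripper opens to 88 mm and grips with 3 to 60 N. Pads are 18 mm wide; open, the fingers measure 123 mm over their backs; the gripper's body (75 mm by 187 mm) begins 45 mm behind the grasp point.
Start: joints at [-1.298, 0.689, -0.195, 1.565, 0.157, 0.902, -0.215], TCP at [0.148, 0.607, 0.239] pointing down, gripper open.
Joint ranges: [-3.01, 3.01], [-0.46, 2.08], [-1.47, 1.51], [0.13, 2.56], [-1, 4.14], [0.04, 2.09], [-2.66, 2.66]. Speed limits (rad/s): [2.57, 2.57, 3.14, 3.14, 3.14, 3.14, 3.14].

### API

Orientations are given as a unit quaternion [x, y, z, w].
In Python, from plant import * gives the robot as it stands.
- The arm moves only by the tool send_rows, never from a script. Its argument "targets" is a list of rows, each a list of 2 entries, a list of its own where there are three numbers: the shift along the tool's x, y, z in units of 0.3 m (1.0 is 0.3 m), then the turn, a rotation vector about the tool's x, y, z in units of pi rad (1.0 is pi rad). A call has 1 to 12 rows; each row is the pose to reach, as a shift and turn from the pose commanded when the call began, along the tool's axes at that moment, turning the shorter way round; what a row does not reach only later rows make up. A row lasts 1/8 s, in which the tool goes at most 62.5 mm and 10.7 degrees, less where a joint would pass 70% of its speed; a pose out of reach is approached as far as the arm can. A call with a number of a shift or a turn outside -1 to 1 is refused whole. A call with a gripper value outside its range is refused whole. "fingers" is the opening, from 0 (shut) to 1 (fully open), set as the call begins (left out, the last holds). The fingers move at their own pace and stop on an object; "newtons" is the grip in N (left out, the last holds). Time passes only in rows, so rows that repeat a pose let the fingers close. It gives the time, the measured TCP pose, the force, the opening and the grip force at its end, in the units of the state.
- get_state(): the state, without advancing time (a new reading comes with each control period).
- snapshot(name): name is "side" or "top" or "wrist"; returns a dict with "img" (420x560x3 uint8, blue, green, red), "fx", "fy", "cx", "cy" (pixels), "cam_to_world" (4x4, takes a point from camera to world coordinates); the wrist camera has in their place "T_tool_cam" (4x4, takes a point from camera to tool coordinates, whose origin is the TCP and whose axes are the flange's). Camera axes: x right, y down, z forward; pixel columns grow to the right and rows downward; lengths in m; the calibration is good to about 2 mm. A picture is of the moment at which its call begins: read the wrist's pose just before it. There is no depth.
- finish_job(): hands the job in; it is judged then, once.
The state is a dict: "clock": time; "q": joint angles; "qd": joint speeds; "joint_torque": joint torques, N m; "tool_pos": TCP position; "eef_rot": TCP orientation; "contact_force": force on the tool from outside, world axes, zero at the start; "moment": the same for the moment, N m; "opening": opening from 0.0 (shut) to 1.0 (fully open); "finger_force": force on a finger pad.
Only numpy, scipy, OpenCV 4.12 (cv2) and the standard library are available. Lean on these libraries where they do the work, as an engineer would, in place of code of your own. Each camera call takes 0.05 s, during which the arm holds its last target. There are 200 camera calls.

## Working session

There is one attempt and no reset: what is moved stays moved. The work goes in short steps, Python scripts to look and compute and a tool call to move; the robot and the scene stay as the last step left them, time stands still between calls to the robot, and variables do not carry over. Pictures are saved under pics/ and viewed, at most 10 in all, crops included, and the job is handed in when it is done.

Besides the shell and the picture viewer there is one more tool, called after "Request:" as name([rows], argument=value, ...), one row to a line, values as JSON. send_rows: Moves the arm, as the interface text tells. Its arguments: {"type":"object","properties":{"targets":{"type":"array"},"fingers":{"type":"number"},"newtons":{"type":"number"}},"required":["targets"]}

```bash
mkdir -p pics; ls
python3 - <<'E'
from plant import *
import cv2, numpy as np
s=get_state()
for k in s: print(k,np.round(s[k],4))
for n in("side","top"):
    d=snapshot(n); cv2.imwrite(f"pics/{n}0.png",d["img"])
    print(n,d["fx"],d["fy"],d["cx"],d["cy"]); print(np.round(d["cam_to_world"],4).tolist())
E
```

```text
pics
clock 0.0
q [-1.2982  0.6899 -0.1945  1.5663  0.1573  0.9025 -0.2151]
qd [ 0.0006  0.0008  0.0009 -0.0003 -0.0001 -0.0012  0.0014]
joint_torque [-8.00000e-04 -5.27565e+01 -1.26740e+00 -1.53435e+01 -5.27000e-02
  6.20000e-03  2.00000e-04]
tool_pos [0.1478 0.6066 0.2379]
eef_rot [ 1.191e-01  9.929e-01 -9.000e-04 -0.000e+00]
contact_force [-0.3884  0.8187  0.407 ]
moment [-0.0026 -0.0293  0.0139]
finger_force 0.0
opening 1.0051
side 498.5871261725495 498.5871261725495 277.3742667220339 209.49627610094754
[[-0.9971, -0.0258, 0.0718, 0.4629], [-0.0759, 0.4283, -0.9004, 1.2555], [-0.0075, -0.9033, -0.429, 0.7134], [0.0, 0.0, 0.0, 1.0]]
top 384.20068671750556 384.20068671750556 274.5993887325152 201.78339564280776
[[0.027, -0.9802, 0.1961, 0.3506], [-0.9996, -0.0281, -0.0028, -0.0452], [0.0082, -0.1959, -0.9806, 1.1534], [0.0, 0.0, 0.0, 1.0]]
```

View pics/top0.png

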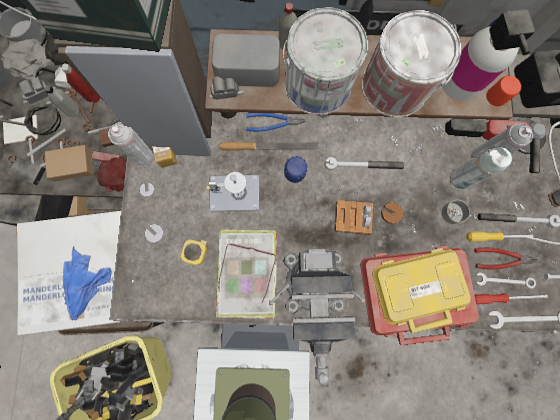

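View pics/side0.png

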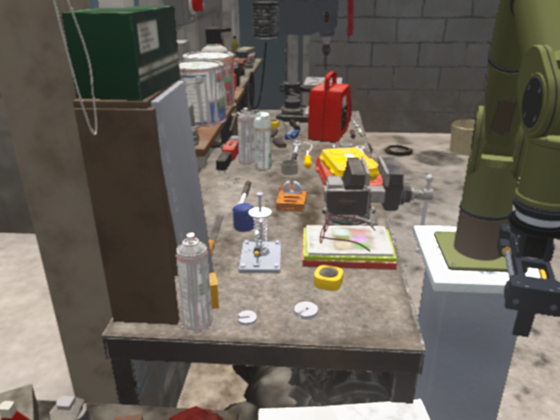

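The top view shows the tester at (234,190) with its column to the left at (212,187), the rack at (354,216), the weights at (153,233) and (147,189), the filter at (295,169), the tape at (194,251) and the ratchet at (364,164). The side view shows the tester at (260,235) and the rack at (291,197). Next I'll enlarge the crops.

Run:
```python
import cv2, numpy as np
t=cv2.imread("pics/top0.png"); s=cv2.imread("pics/side0.png")
def c(im,x,y,w,h,W,H): return cv2.resize(im[y:y+h,x:x+w],(W,H),interpolation=cv2.INTER_CUBIC)
a=np.vstack([np.hstack([c(t,200,160,67,50,400,300),c(t,325,190,80,60,400,300)]),
 np.hstack([c(t,120,170,80,60,400,300) if 0 else c(t,120,175,93,70,400,300),c(s,225,180,93,70,400,300)])])
cv2.imwrite("pics/m1.png",a)
```

```text
(no output)
```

View pics/m1.png

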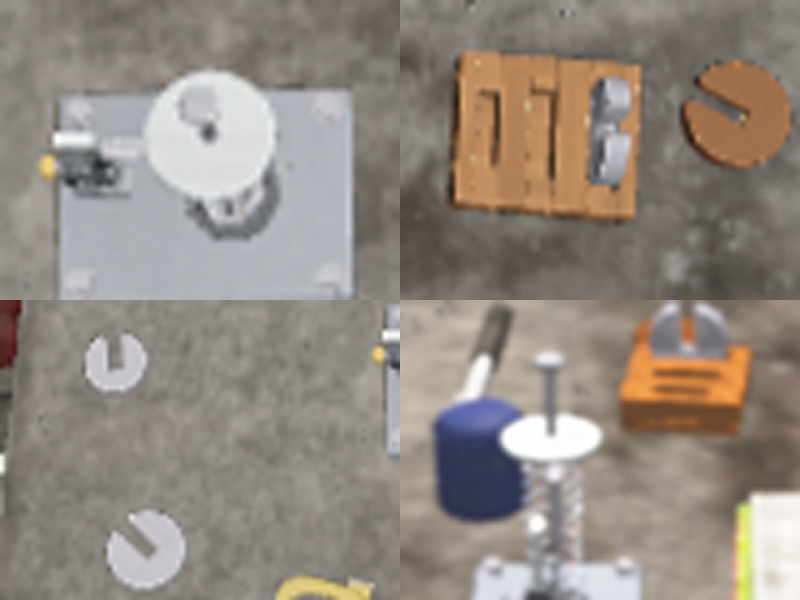

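The mosaic shows three things:
- **Rack:** the large weight stands in the right-hand groove, with its faces along x.
- **Small weights:** the small one has its slot towards +x, the medium one towards +x+y.
- **Tester:** roughly aligned with the world axes.

I'll work out coarse positions from these.

```bash
cat > h.py <<'E'
import numpy as np, cv2
from scipy.spatial.transform import Rotation as R
CAM={}
def grab(plant,name,fn):
    s=plant.get_state(); d=plant.snapshot(name); cv2.imwrite(fn,d["img"])
    if "T_tool_cam" in d:
        T=np.eye(4);T[:3,:3]=R.from_quat(s["eef_rot"]).as_matrix();T[:3,3]=s["tool_pos"]; T=T@np.array(d["T_tool_cam"])
    else: T=np.array(d["cam_to_world"])
    np.savez(fn+".npz",K=[d["fx"],d["fy"],d["cx"],d["cy"]],T=T)
def load(fn):
    z=np.load(fn+".npz"); return cv2.imread(fn),z["K"],z["T"]
def ray(K,T,u,v):
    d=T[:3,:3]@np.array([(u-K[2])/K[0],(v-K[3])/K[1],1.]); return T[:3,3],d/np.linalg.norm(d)
def onz(K,T,u,v,z):
    o,d=ray(K,T,u,v); return o+d*(z-o[2])/d[2]
def proj(K,T,p):
    c=np.linalg.inv(T)@np.append(p,1); return K[0]*c[0]/c[2]+K[2],K[1]*c[1]/c[2]+K[3]
def tri(r1,r2):
    (a,d),(b,e)=r1,r2; s=np.linalg.lstsq(np.c_[d,-e],b-a,rcond=None)[0]
    p,q=a+d*s[0],b+e*s[1]; return (p+q)/2,np.linalg.norm(p-q)
def tool(s,p):  # world shift to tool units
    return R.from_quat(s["eef_rot"]).inv().apply(p)/0.3
E
python3 - <<'E'
import plant
from h import *
grab(plant,"top","pics/t.png"); grab(plant,"side","pics/s.png"); grab(plant,"wrist","pics/w.png")
im,K,T=load("pics/t.png")
d=plant.snapshot("wrist"); print(np.round(d["T_tool_cam"],4).tolist(),d["fx"],d["cx"],d["cy"])
for n,(u,v),z in [("medium",(153.7,233),.012),("small",(146.7,189),.009),("tester base c",(234.3,193),.014),("knob",(233.2,177.5),.193),("table",(235.2,182.5),.139),("lg disc",(367,216),.06),("rack",(354,216),.03),("filter",(295,169),.04),("tape",(194,251),.03),("brown",(391,212),.01),("ratL",(330,162),.01),("ratR",(403,165),.01),("cabinet front-right",(210,155),.0),("can",(120,130),.2),("book tl",(221,232),.02),("book tr",(275,231),.02),("vise l",(300,255),.1),("toolbox",(367,262),.1)]:
    print(n,np.round(onz(K,T,u,v,z),3))
E
```

```text
[[0.0003, -0.9576, -0.288, 0.0742], [1.0, 0.0003, 0.0, 0.0016], [0.0, -0.288, 0.9576, -0.1461], [0.0, 0.0, 0.0, 1.0]] 350.03964524062997 278.02157322776065 211.6814307248687
medium [0.474 0.308 0.012]
small [0.608 0.343 0.009]
tester base c [0.602 0.075 0.014]
knob [0.603 0.061 0.193]
table [0.604 0.06  0.139]
lg disc [ 0.535 -0.316  0.06 ]
rack [ 0.539 -0.285  0.03 ]
filter [ 0.676 -0.107  0.04 ]
tape [0.423 0.182 0.03 ]
brown [ 0.558 -0.401  0.01 ]
ratL [ 0.71  -0.217  0.01 ]
ratR [ 0.707 -0.444  0.01 ]
cabinet front-right [0.725 0.158 0.   ]
can [0.721 0.362 0.2  ]
book tl [0.482 0.108 0.02 ]
book tr [ 0.489 -0.052  0.02 ]
vise l [ 0.416 -0.121  0.1  ]
toolbox [ 0.402 -0.304  0.1  ]
```

Request:
send_rows([
  [[-0.65,-0.32,0],[0,0,0]],
  [[-0.65,-0.32,0],[0,0,0]],
  [[-0.65,-0.32,0],[0,0,0]],
  [[-0.65,-0.32,0],[0,0,0]],
], fingers=1, newtons=30)

```text
clock: 0.8
tool_pos: [0.3182, 0.4645, 0.2387]
eef_rot: [0.122, 0.993, -0.001, 0.001]
contact_force: [-0.2, 1.0, -0.1]
opening: 0.999
finger_force: 0.0
```

Request:
send_rows([
  [[-0.65,-0.32,0],[0,0,0]],
  [[-0.65,-0.32,0],[0,0,0]],
  [[-0.65,-0.32,0],[0,0,0]],
  [[-0.65,-0.32,0],[0,0,0]],
  [[-0.65,-0.32,0],[0,0,0]],
  [[-0.65,-0.32,0],[0,0,0]],
])

```text
clock: 1.55
tool_pos: [0.4801, 0.3298, 0.2387]
eef_rot: [0.118, 0.993, 0.0, -0.001]
contact_force: [-1.1, 0.9, -0.1]
opening: 0.997
finger_force: 0.0
```

Run:
```python
import plant
from h import *
grab(plant,"wrist","pics/w1.png"); print(np.round(plant.get_state()["q"],3))
```

```text
[-0.536  0.635 -0.247  1.696  0.195  0.834  0.467]
```

View pics/w1.png

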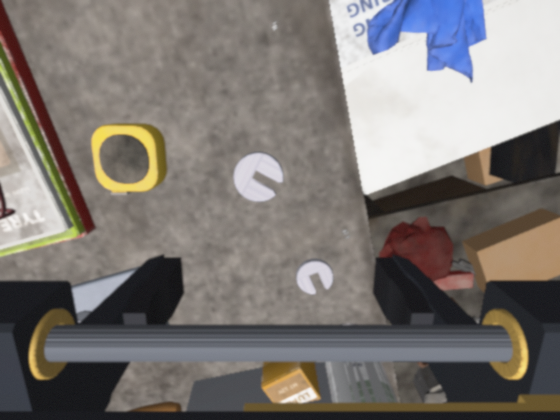

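The wrist view shows the medium weight at (259,177) with its slot to the lower right, the small weight at (315,277) with its slot down, and the tape at (127,158). I'll measure them from their contours.

```bash
cat >> h.py <<'E'
def disc(fn,u,v,z,r,thr=150,lum=None):
    """disc lying flat: centre and slot azimuth from its contour cast on plane z (top face)"""
    im,K,T=load(fn); g=im.min(axis=2)
    m=((g>thr)).astype(np.uint8); n,l=cv2.connectedComponents(m)
    k=l[int(v),int(u)]; mm=(l==k).astype(np.uint8)
    c=max(cv2.findContours(mm,cv2.RETR_EXTERNAL,cv2.CHAIN_APPROX_NONE)[0],key=cv2.contourArea)
    P=np.array([onz(K,T,a,b,z)[:2] for a,b in c[:,0]])
    (cx,cy),rr=cv2.minEnclosingCircle((P*1000).astype(np.float32)); ce=np.array([cx,cy])/1000
    q=P-ce; o=q[np.linalg.norm(q,axis=1)<0.75*rr/1000]; 
    ys,xs=np.nonzero(mm); A=np.array([onz(K,T,a,b,z)[:2] for a,b in zip(xs,ys)])
    m0=ce-A.mean(0)
    return ce,rr,np.degrees(np.arctan2(m0[1],m0[0])),np.degrees(np.arctan2(*(o.mean(0)[::-1]))) if len(o) else None
E
python3 - <<'E'
from h import *
for t in (130,150,165):
  print(t,disc("pics/w1.png",250,182,.012,.027,t)); print(disc("pics/w1.png",305,275,.009,.022,t))
E
```

```text
130 (array([0.48530255, 0.31197504]), 41.44207763671875, np.float64(15.90718109973854), np.float64(11.593193151794532))
(array([0.61270325, 0.34898886]), 29.670425415039062, np.float64(27.457209219097642), np.float64(25.842899385344623))
150 (array([0.47448706, 0.31064539]), 27.535194396972656, np.float64(44.870220454134035), np.float64(56.288154308815955))
(array([0.60772968, 0.34531122]), 22.448211669921875, np.float64(15.003466247776496), np.float64(15.759880532172389))
165 (array([0.47443741, 0.31055182]), 26.791048049926758, np.float64(43.43872924631958), np.float64(57.4747466299429))
(array([0.60788965, 0.34518564]), 21.749319076538086, np.float64(9.22260816751562), np.float64(22.078228548109028))
```

Request:
send_rows([
  [[-0.32,-0.92,-0.1],[0,0,0.2]],
  [[-0.32,-0.92,-0.1],[0,0,0.2]],
  [[-0.32,-0.92,-0.1],[0,0,0.2]],
  [[-0.32,-0.92,-0.1],[0,0,0.2]],
  [[-0.32,-0.92,-0.1],[0,0,0.2]],
  [[-0.32,-0.92,-0.1],[0,0,0.2]],
])

```text
clock: 2.35
tool_pos: [0.5093, 0.0351, 0.2692]
eef_rot: [0.422, 0.907, -0.0, 0.001]
contact_force: [-0.6, 0.3, 0.4]
opening: 1.002
finger_force: 0.0
```

Run:
```python
import plant
from h import *
s=plant.get_state(); print(s["tool_pos"],s["q"],tool(s,np.array([.53,-.25,.25])-s["tool_pos"]))
m=R.from_quat(s["eef_rot"]).as_matrix(); print(np.degrees(np.arctan2(m[1,0],m[0,0])))
```

```text
[0.50927089 0.03506779 0.26917618] [-0.09904391  0.49603405 -0.09407027  1.87189885  0.06594809  0.77618206
  0.47042319] [-0.77156575 -0.55876359  0.0652624 ]
130.06865096421427
```

Request:
send_rows([
  [[-0.77,-0.56,0],[0,0,0.222]],
  [[-0.77,-0.56,0],[0,0,0.222]],
  [[-0.77,-0.56,0.06],[0,0,0.222]],
  [[-0.77,-0.56,0.06],[0,0,0.222]],
  [[-0.77,-0.56,0.06],[0,0,0.222]],
  [[-0.77,-0.56,0.06],[0,0,0.222]],
])

```text
clock: 3.1
tool_pos: [0.531, -0.248, 0.25]
eef_rot: [0.705, 0.709, -0.0, -0.0]
contact_force: [0.5, 1.0, -0.2]
opening: 1.001
finger_force: 0.0
```

Run:
```python
import plant
from h import *
grab(plant,"wrist","pics/w2.png"); s=plant.get_state();print(np.round(s["q"],3),s["tool_pos"],s["eef_rot"])
```

```text
[ 0.302  0.621  0.091  1.684 -0.073  0.84   0.432] [ 0.53140656 -0.24538448  0.25014852] [ 7.04313053e-01  7.09889029e-01  4.89539811e-04 -6.71084919e-04]
```

View pics/w2.png

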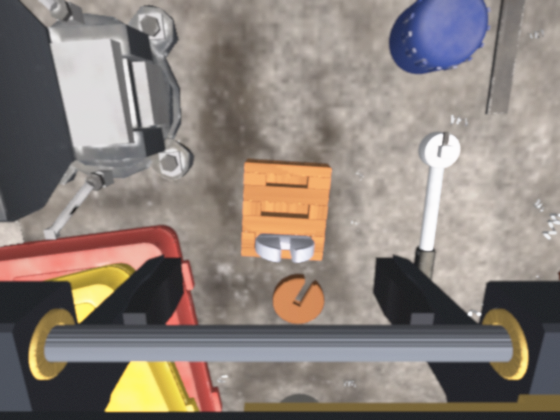

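The wrist view shows the large disc at (284,248) in the rack, with the rack's corners at (245,160), (330,166) and (243,256). The brown disc is at (298,298), the toolbox edge at u≈190 and the vise to u≈185.

Run:
```python
from h import *
im,K,T=load("pics/w2.png")
hsv=cv2.cvtColor(im,cv2.COLOR_BGR2HSV)
o=((hsv[...,0]>5)&(hsv[...,0]<20)&(hsv[...,1]>110)).astype(np.uint8); o[:150]=0;o[275:]=0;o[:,:235]=0;o[:,340:]=0
c=np.vstack([x[:,0] for x in cv2.findContours(o,0,2)[0] if cv2.contourArea(x)>30])
print("rack px",cv2.boxPoints(cv2.minAreaRect(c)).round(1).tolist())
P=np.array([onz(K,T,a,b,.03)[:2]*1000 for a,b in c],np.float32)
print("rack",cv2.minAreaRect(P))
sub=hsv[225:275,245:330]; g=((sub[...,1]<70)&(sub[...,2]>95)).astype(np.uint8)
n,l,st,ce=cv2.connectedComponentsWithStats(g); print([ (s+[245,225,0,0,0]).tolist() for s in st[1:] if s[4]>20])
for p,z in [((185,235),.1),((205,330),.1),((180,100),.1),((185,160),.01),((150,100),.1),((393,60),.075)]: print(p,onz(K,T,*p,z).round(3),onz(K,T,*p,0.).round(3))
cr=cv2.resize(im[150:330,180:400],None,fx=3.3,fy=3.3,interpolation=2); cv2.imwrite("pics/c2.png",cr)
```

```text
rack px [[238.39999389648438, 255.10000610351562], [244.3000030517578, 158.6999969482422], [331.29998779296875, 164.0], [325.3999938964844, 260.5]]
rack ((538.6629638671875, -282.1604309082031), (110.05206298828125, 92.82711029052734), 86.7311019897461)
[[245, 225, 85, 50, 2781]]
(185, 235) [ 0.448 -0.284  0.1  ] [ 0.42  -0.321  0.   ]
(205, 330) [ 0.46  -0.383  0.1  ] [ 0.436 -0.455  0.   ]
(180, 100) [ 0.452 -0.168  0.1  ] [ 0.425 -0.166  0.   ]
(185, 160) [ 0.429 -0.229  0.01 ] [ 0.426 -0.231  0.   ]
(150, 100) [ 0.428 -0.168  0.1  ] [ 0.393 -0.166  0.   ]
(393, 60) [ 0.628 -0.134  0.075] [ 0.651 -0.125  0.   ]
```

View pics/c2.png

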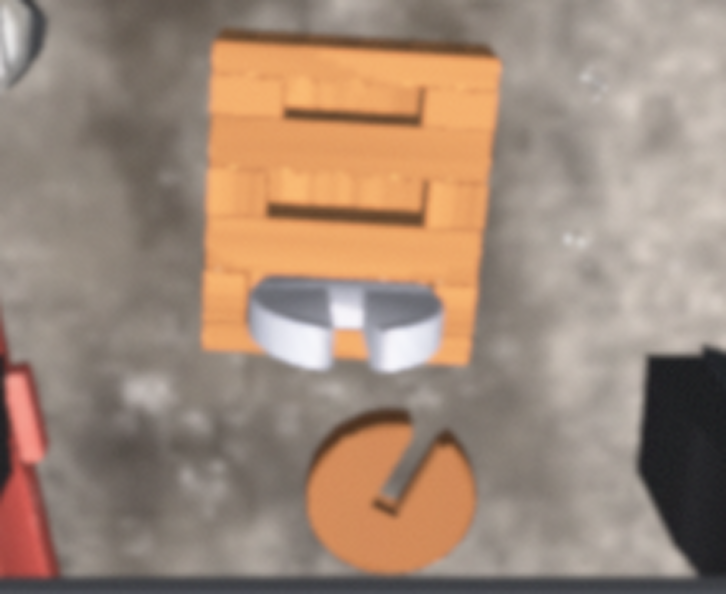

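Run:
```python
from h import *
im,K,T=load("pics/w2.png")
f=lambda a,b,z: print((a,b),onz(K,T,a/3.3+180,b/3.3+150,z).round(4))
f(328,368,.0734);f(377,370,.0734);f(328,328,.0734);f(369,328,.0734)
f(250,302,.045);f(443,312,.045);f(255,275,.03);f(435,290,.03)
for a in [(222,38),(500,56),(470,364),(204,348)]: f(*a,.03)
```

```text
(328, 368) [ 0.5332 -0.3216  0.0734]
(377, 370) [ 0.5482 -0.3222  0.0734]
(328, 328) [ 0.5331 -0.3085  0.0734]
(369, 328) [ 0.5455 -0.3084  0.0734]
(250, 302) [ 0.5078 -0.3115  0.045 ]
(443, 312) [ 0.5708 -0.3146  0.045 ]
(255, 275) [ 0.5087 -0.3076  0.03  ]
(435, 290) [ 0.5695 -0.3127  0.03  ]
(222, 38) [ 0.4991 -0.2276  0.03  ]
(500, 56) [ 0.5876 -0.2329  0.03  ]
(470, 364) [ 0.5825 -0.34    0.03  ]
(204, 348) [ 0.4908 -0.3345  0.03  ]
```

Run:
```python
from h import *
im,K,T=load("pics/w2.png"); t,K2,T2=load("pics/t.png")
print(tri(ray(K,T,172,231),ray(K2,T2,365,261)))
hsv=cv2.cvtColor(t,cv2.COLOR_BGR2HSV); red=((hsv[...,0]<8)|(hsv[...,0]>172))&(hsv[...,1]>120)&(hsv[...,2]>70)
for v in range(243,300,6):
  xs=np.nonzero(red[v,355:480])[0]; print(v,(xs[0]+355,xs[-1]+355) if len(xs) else None,end=' ')
hs=cv2.cvtColor(im,cv2.COLOR_BGR2HSV); rd=((hs[...,0]<8)|(hs[...,0]>172))&(hs[...,1]>120)&(hs[...,2]>70)
print()
for v in range(222,340,8):
  xs=np.nonzero(rd[v,:235])[0]; print(v,(xs[0],xs[-1]) if len(xs) else None,end=' ')
print()
for u in (100,120,140,150,160,170,180,185): ys=np.nonzero(rd[:300,u])[0]; print(u,ys[:1],end=' ')
for u in (362,364,366,368,370,375,380,390): ys=np.nonzero(red[240:300,u])[0]; print(u,ys[:1]+240,end=' ')
```

```text
(array([ 0.40776404, -0.31681616,  0.0082118 ]), np.float64(0.006949039603753202))
243 None 249 (np.int64(444), np.int64(479)) 255 (np.int64(385), np.int64(409)) 261 (np.int64(362), np.int64(396)) 267 (np.int64(361), np.int64(479)) 273 (np.int64(362), np.int64(366)) 279 (np.int64(363), np.int64(367)) 285 (np.int64(364), np.int64(368)) 291 (np.int64(365), np.int64(369)) 297 (np.int64(366), np.int64(479)) 
222 None 230 (np.int64(123), np.int64(172)) 238 (np.int64(62), np.int64(176)) 246 (np.int64(9), np.int64(178)) 254 (np.int64(0), np.int64(180)) 262 (np.int64(56), np.int64(188)) 270 (np.int64(64), np.int64(190)) 278 (np.int64(0), np.int64(192)) 286 (np.int64(183), np.int64(192)) 294 (np.int64(182), np.int64(189)) 302 (np.int64(179), np.int64(191)) 310 (np.int64(175), np.int64(193)) 318 (np.int64(169), np.int64(195)) 326 None 334 None 
100 [234] 120 [231] 140 [228] 150 [227] 160 [226] 170 [229] 180 [252] 185 [261] 362 [261] 364 [259] 366 [259] 368 [258] 370 [258] 375 [257] 380 [257] 390 [256]
```

```bash
cat >> h.py <<'E'
def pose(az,phi,axaz=None):
    """tool down with tool x at azimuth az (deg), then turned by phi about tool y"""
    a=np.radians(az); m=np.array([[np.cos(a),np.sin(a),0],[np.sin(a),-np.cos(a),0],[0,0,-1.]])
    return R.from_matrix(m)*R.from_rotvec([0,np.radians(phi),0])
def move(s,p,Rt):
    R0=R.from_quat(s["eef_rot"]); sh=R0.inv().apply(np.array(p)-s["tool_pos"])/0.3; tr=(R0.inv()*Rt).as_rotvec()/np.pi
    print("shift",sh.round(3),"turn",tr.round(4),"tool z",Rt.apply([0,0,1]).round(3))
E
python3 - <<'E'
import plant
from h import *
s=plant.get_state(); move(s,[.5395,-.266,.100],pose(86.6,-40))
E
```

```text
shift [-0.07   0.027  0.5  ] turn [ 0.0074 -0.2227  0.0206] tool z [-0.038 -0.642 -0.766]
```

Request:
send_rows([
  [[-0.07,0.037,0.2],[0.007,-0.11,0.02]],
  [[-0.07,0.037,0.4],[0.007,-0.17,0.02]],
  [[-0.07,0.037,0.5],[0.007,-0.223,0.021]],
  [[-0.07,0.037,0.5],[0.007,-0.223,0.021]],
  [[-0.07,0.037,0.5],[0.007,-0.223,0.021]],
  [[-0.07,0.037,0.5],[0.007,-0.223,0.021]],
])

```text
clock: 3.9
tool_pos: [0.5423, -0.2678, 0.1016]
eef_rot: [0.685, 0.643, -0.248, 0.235]
contact_force: [-0.7, -0.6, -0.0]
opening: 0.995
finger_force: 0.0
```

Run:
```python
import plant
from h import *
grab(plant,"wrist","pics/w3.png")
s=plant.get_state(); print(s["tool_pos"],s["q"].round(2) if hasattr(s["q"],'round') else s["q"]); move(s,[.5395,-.3176,.0389],pose(86.6,-40))
im,K,T=load("pics/w3.png"); print([proj(K,T,p) for p in ([.5395,-.308,.042],[.5075,-.315,.042],[.5715,-.317,.042])])
```

```text
[ 0.54205747 -0.26913498  0.10228447] [-0.37  1.1   0.75  1.93  0.18  0.27 -0.21]
shift [0.012 0.001 0.266] turn [ 0.0002  0.     -0.0022] tool z [-0.038 -0.642 -0.766]
[(np.float64(276.4108577556718), np.float64(215.01832711354126)), (np.float64(229.7979429803894), np.float64(222.31283128003955)), (np.float64(324.88319067587616), np.float64(220.5328337174475))]
```

View pics/w3.png

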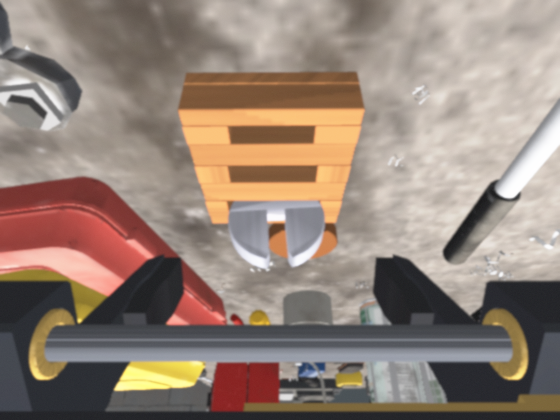

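The wrist view shows the disc spanning u 230–325 at v≈220, as predicted and centred between the fingers. I'll go in.

Request:
send_rows([
  [[0.012,0.001,0.12],[0,0,0]],
  [[0.012,0.001,0.22],[0,0,0]],
  [[0.012,0.001,0.266],[0,0,0]],
  [[0.012,0.001,0.266],[0,0,0]],
  [[0.012,0.001,0.266],[0,0,0]],
])

```text
clock: 4.58
tool_pos: [0.5399, -0.3168, 0.0384]
eef_rot: [0.685, 0.643, -0.249, 0.236]
contact_force: [0.8, -0.1, -0.5]
opening: 1.0
finger_force: 0.0
```

Request:
send_rows([
  [[0,0,0],[0,0,0]],
  [[0,0,0],[0,0,0]],
  [[0,0,0],[0,0,0]],
  [[0,0,0],[0,0,0]],
  [[0,0,0],[0,0,0]],
], fingers=0.5, newtons=40)

```text
clock: 5.2
tool_pos: [0.5388, -0.3169, 0.0377]
eef_rot: [0.685, 0.643, -0.25, 0.236]
contact_force: [-3.1, 1.2, 4.0]
opening: 0.718
finger_force: 40.0
```

Request:
send_rows([
  [[-0.1,0,-0.12],[0,0,0]],
  [[-0.21,0,-0.255],[0,0,0]],
  [[-0.27,0,-0.32],[0,0,0]],
  [[-0.27,0,-0.32],[0,0,0]],
  [[-0.27,0,-0.32],[0,0,0]],
])

```text
clock: 5.82
tool_pos: [0.539, -0.3157, 0.161]
eef_rot: [0.684, 0.644, -0.249, 0.235]
contact_force: [-0.0, -0.2, -3.6]
opening: 0.71
finger_force: 40.0
```

Run:
```python
import plant
from h import *
s=plant.get_state(); print(s["tool_pos"],s["q"],s["opening"],s["contact_force"]); move(s,[.54,-.15,.14],pose(88,50)); move(s,[.54,-.112,.0115],pose(88,50))
```

```text
[ 0.53898166 -0.31567675  0.1609833 ] [-0.29869956  0.99537031  0.76390489  1.9038086   0.23697316  0.32928943
 -0.12604543] 0.7096608160463149 [-0.02652278 -0.24388402 -3.57278391]
shift [ 0.467 -0.03  -0.301] turn [ 0.0009  0.5002 -0.0091] tool z [ 0.027  0.766 -0.643]
shift [ 0.84  -0.038 -0.055] turn [ 0.0009  0.5002 -0.0091] tool z [ 0.027  0.766 -0.643]
```

Request:
send_rows([
  [[0.05,0,-0.06],[0,0.06,0]],
  [[0.12,-0.01,-0.14],[0,0.12,0]],
  [[0.2,-0.02,-0.2],[0,0.175,0]],
  [[0.28,-0.03,-0.24],[0,0.23,0]],
  [[0.36,-0.03,-0.27],[0,0.285,0]],
  [[0.42,-0.03,-0.29],[0,0.34,0]],
  [[0.467,-0.03,-0.3],[0,0.4,-0.005]],
  [[0.467,-0.03,-0.3],[0,0.45,-0.009]],
  [[0.467,-0.03,-0.3],[0,0.5,-0.009]],
  [[0.467,-0.03,-0.3],[0,0.5,-0.009]],
  [[0.467,-0.03,-0.3],[0,0.5,-0.009]],
  [[0.467,-0.03,-0.3],[0,0.5,-0.009]],
])

```text
clock: 7.32
tool_pos: [0.541, -0.1496, 0.1427]
eef_rot: [0.651, 0.632, 0.304, -0.291]
contact_force: [-0.2, 0.8, -2.6]
opening: 0.709
finger_force: 40.0
```

Run:
```python
import plant
from h import *
s=plant.get_state(); print(s["tool_pos"],np.round(s["q"],2),s["opening"]); print(R.from_quat(s["eef_rot"]).as_matrix().round(3)); move(s,[.54,-.112,.0115],pose(88,50))
grab(plant,"wrist","pics/w4.png"); grab(plant,"side","pics/s4.png")
a=cv2.imread("pics/w4.png"); b=cv2.resize(cv2.imread("pics/s4.png")[120:260,180:390],(630,420))
cv2.imwrite("pics/m4.png",cv2.resize(np.hstack([a,b]),(800,282)))
```

```text
[ 0.54096073 -0.14955513  0.14266427] [ 0.82  1.05 -0.48  1.55 -0.4   1.05  0.73] 0.7090636786455969
[[ 0.017  0.999  0.029]
 [ 0.646 -0.033  0.763]
 [ 0.763  0.006 -0.646]]
shift [-0.253 -0.01   0.378] turn [0.0007 0.0013 0.0017] tool z [ 0.027  0.766 -0.643]
```

View pics/m4.png

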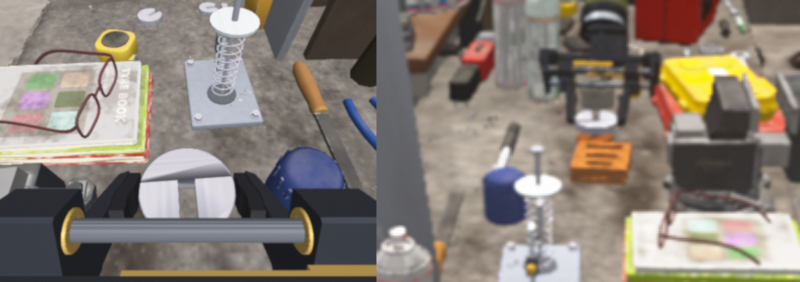

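The disc is held flat (wrist crop at about (187,180)), slot towards the gripper. Now I'll lower it to the bench.

Request:
send_rows([
  [[-0.1,-0.005,0.15],[0,0,0]],
  [[-0.18,-0.01,0.27],[0,0,0]],
  [[-0.23,-0.01,0.34],[0,0,0]],
  [[-0.253,-0.01,0.376],[0,0,0]],
  [[-0.253,-0.01,0.376],[0,0,0]],
  [[-0.253,-0.01,0.376],[0,0,0]],
])

```text
clock: 8.18
tool_pos: [0.5401, -0.1146, 0.0117]
eef_rot: [0.652, 0.63, 0.305, -0.29]
contact_force: [-0.8, -0.1, -3.6]
opening: 0.713
finger_force: 40.0
```

Run:
```python
import plant
from h import *
s=plant.get_state(); print(s["tool_pos"],s["contact_force"],s["opening"])
```

```text
[ 0.54011597 -0.11462486  0.01173684] [-0.780199   -0.06965252 -3.58687536] 0.7130159952885254
```

Request:
send_rows([
  [[0,0,0],[0,0,0]],
  [[0,0,0],[0,0,0]],
  [[0,0,0],[0,0,0]],
  [[0,0,-0.1],[0,0,0]],
  [[0,0,-0.25],[0,0,0]],
  [[0.1,0,-0.3],[0,-0.05,0]],
  [[0.3,0,-0.4],[0,-0.1,0]],
  [[0.45,0,-0.45],[0,-0.16,0]],
  [[0.45,0,-0.45],[0,-0.22,0]],
  [[0.45,0,-0.45],[0,-0.28,0]],
  [[0.45,0,-0.45],[0,-0.28,0]],
], fingers=1)

```text
clock: 9.55
tool_pos: [0.5393, -0.1214, 0.2017]
eef_rot: [0.715, 0.699, -0.001, 0.004]
contact_force: [-0.4, 0.6, -0.3]
opening: 0.999
finger_force: 0.0
```

Run:
```python
import plant
from h import *
s=plant.get_state(); print(s["tool_pos"],np.round(s["q"],2)); print(R.from_quat(s["eef_rot"]).as_matrix().round(3))
grab(plant,"wrist","pics/w5.png"); im,K,T=load("pics/w5.png"); print(proj(K,T,[.54,-.115,.014]))
u,v=map(int,proj(K,T,[.54,-.105,.014]))
for t in (130,150,165): print(disc("pics/w5.png",u,v,.014,.032,t))
```

```text
[ 0.53929681 -0.12144836  0.20169279] [ 0.12  0.64  0.03  1.84 -0.02  0.66  0.13]
[[ 0.022  1.     0.005]
 [ 1.    -0.022 -0.007]
 [-0.007  0.005 -1.   ]]
(np.float64(277.1351917019096), np.float64(179.7938739203707))
(array([ 0.55601978, -0.15563676]), 290.7713928222656, np.float64(-104.43440896679165), np.float64(74.211475105345))
(array([ 0.54612305, -0.11629866]), 38.60689926147461, np.float64(-6.34244041630102), np.float64(12.554694386665288))
(array([ 0.54042401, -0.1180957 ]), 32.37693786621094, np.float64(-37.666639700252965), np.float64(141.87647226359093))
```

View pics/w5.png

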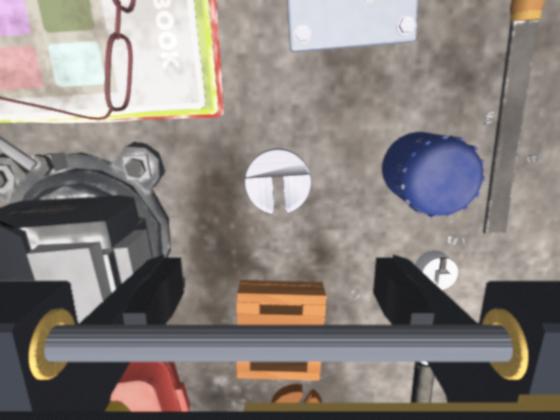

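The view shows the disc flat at (278,181), slot towards −y at about (280,200). I'll measure the slot angle from its edges, and the tester's knob position with two-view triangulation.

Run:
```python
from h import *
im,K,T=load("pics/w5.png"); g=im.min(axis=2).astype(int)
print(onz(K,T,278,181.5,.014))
for v in range(178,216,3): print(v,g[v,262:298].tolist())
g2=im[175:215]
```

```text
[ 0.54080161 -0.11670406  0.014     ]
178 [222, 222, 221, 221, 222, 225, 228, 230, 224, 194, 156, 134, 130, 131, 131, 131, 131, 132, 131, 134, 152, 190, 221, 232, 235, 234, 236, 239, 241, 241, 240, 239, 238, 238, 239, 239]
181 [241, 239, 237, 237, 237, 239, 241, 240, 234, 218, 179, 148, 136, 135, 137, 136, 138, 136, 136, 136, 143, 170, 209, 230, 235, 235, 235, 238, 241, 242, 240, 240, 238, 239, 239, 239]
184 [241, 240, 238, 236, 237, 238, 238, 238, 235, 225, 198, 163, 143, 140, 139, 137, 137, 138, 137, 137, 141, 166, 203, 226, 232, 232, 233, 236, 238, 240, 240, 239, 239, 238, 239, 239]
187 [240, 240, 237, 235, 234, 236, 236, 236, 236, 233, 217, 180, 153, 146, 141, 137, 134, 134, 135, 135, 137, 159, 195, 223, 229, 230, 230, 231, 235, 238, 238, 237, 237, 237, 238, 239]
190 [239, 238, 235, 232, 232, 233, 234, 235, 234, 227, 204, 169, 153, 150, 145, 143, 140, 139, 140, 141, 146, 172, 210, 227, 228, 227, 225, 228, 232, 234, 235, 234, 233, 234, 236, 237]
193 [236, 236, 234, 231, 229, 230, 231, 232, 231, 222, 193, 162, 151, 151, 152, 150, 148, 148, 146, 145, 149, 163, 193, 217, 223, 222, 22
[... 642 characters left out ...]
 220, 221, 221, 215, 187, 148, 125, 121, 122, 124, 128, 133, 140, 145, 145, 155, 175, 195, 203, 204, 206, 214, 220, 227, 231, 234, 236, 238, 236]
208 [234, 239, 240, 237, 233, 229, 226, 226, 224, 220, 208, 182, 153, 134, 131, 131, 133, 135, 140, 145, 148, 150, 166, 191, 210, 215, 220, 224, 230, 236, 238, 237, 230, 218, 195, 172]
211 [151, 169, 186, 200, 213, 223, 228, 233, 234, 231, 214, 182, 159, 153, 150, 147, 147, 145, 145, 146, 146, 148, 149, 156, 177, 204, 218, 214, 200, 189, 175, 161, 150, 141, 140, 138]
214 [141, 142, 139, 136, 132, 135, 140, 148, 154, 155, 154, 154, 155, 154, 151, 147, 145, 144, 145, 146, 146, 148, 148, 149, 150, 147, 145, 142, 141, 140, 143, 143, 144, 145, 142, 140]
```

Run:
```python
import plant
from h import *
s=plant.get_state(); move(s,[.5407,-.117,.0035],pose(92,0))
t,K,T=load("pics/t.png"); sd,K2,T2=load("pics/s.png")
print(tri(ray(K,T,233,177.4),ray(K2,T2,259.4,193.2)))
m=(t.min(axis=2)>205).astype(np.uint8); m[:165]=0;m[200:]=0;m[:,:220]=0;m[:,255:]=0
c=max(cv2.findContours(m,0,1)[0],key=cv2.contourArea); e=cv2.fitEllipse(c); print(e); print(onz(K,T,*e[0],.139))
```

```text
shift [0.034 0.004 0.659] turn [ 0.0011  0.0024 -0.0201] tool z [ 0.  0. -1.]
(array([0.60471665, 0.06141373, 0.19042299]), np.float64(0.0006833437707818276))
((234.8103790283203, 182.0797119140625), (19.819429397583008, 20.584047317504883), 68.63953399658203)
[0.60493376 0.06154614 0.139     ]
```

Request:
send_rows([
  [[0.034,0.004,0.2],[0.001,0.002,-0.02]],
  [[0.034,0.004,0.4],[0.001,0.002,-0.02]],
  [[0.034,0.004,0.55],[0.001,0.002,-0.02]],
  [[0.034,0.004,0.64],[0.001,0.002,-0.02]],
  [[0.034,0.004,0.659],[0.001,0.002,-0.02]],
  [[0.034,0.004,0.659],[0.001,0.002,-0.02]],
  [[0.034,0.004,0.659],[0.001,0.002,-0.02]],
])

```text
clock: 10.48
tool_pos: [0.5409, -0.1227, 0.0043]
eef_rot: [0.698, 0.716, -0.0, 0.002]
contact_force: [-0.8, 0.3, -0.0]
opening: 1.002
finger_force: 0.0
```

Request:
send_rows([
  [[0,0,0],[0,0,0]],
  [[0,0,0],[0,0,0]],
  [[0,0,0],[0,0,0]],
  [[0,0,0],[0,0,0]],
  [[0,0,0],[0,0,0]],
], fingers=0.5, newtons=30)

```text
clock: 11.1
tool_pos: [0.5403, -0.1218, 0.0035]
eef_rot: [0.698, 0.716, -0.001, 0.002]
contact_force: [-0.1, 0.6, 5.3]
opening: 0.714
finger_force: 30.0
```

Request:
send_rows([
  [[0,0,-0.1],[0,0,0]],
  [[0,0,-0.3],[0,0,0]],
  [[0,0,-0.45],[0,0,0]],
  [[0,0,-0.6],[0,0,0]],
  [[0,0,-0.6],[0,0,0]],
  [[0,0,-0.6],[0,0,0]],
])

```text
clock: 11.85
tool_pos: [0.5389, -0.121, 0.1818]
eef_rot: [0.698, 0.716, -0.002, 0.0]
contact_force: [-0.2, -0.4, -4.0]
opening: 0.715
finger_force: 30.0
```

Run:
```python
import plant
from h import *
s=plant.get_state(); print(s["contact_force"],s["opening"]); 
move(s,[.505,.02,.19],pose(136,0)); move(s,[.505,.0615,.155],pose(180,0))
```

```text
[-0.21545286 -0.39117318 -4.00275123] 0.7145627831044399
shift [ 0.473 -0.101 -0.029] turn [-0.001   0.0006 -0.2471] tool z [ 0.  0. -1.]
shift [ 0.612 -0.097  0.088] turn [-1.300e-03  2.000e-04 -4.915e-01] tool z [ 0.  0. -1.]
```

Request:
send_rows([
  [[0.05,-0.1,-0.03],[0,0,-0.06]],
  [[0.12,-0.1,-0.03],[0,0,-0.12]],
  [[0.2,-0.1,-0.03],[0,0,-0.18]],
  [[0.3,-0.1,-0.03],[0,0,-0.24]],
  [[0.4,-0.1,-0.03],[0,0,-0.3]],
  [[0.5,-0.1,-0.03],[0,0,-0.36]],
  [[0.6,-0.1,0],[0,0,-0.42]],
  [[0.612,-0.097,0.04],[0,0,-0.47]],
  [[0.612,-0.097,0.088],[0,0,-0.4915]],
  [[0.612,-0.097,0.088],[0,0,-0.4915]],
  [[0.612,-0.097,0.088],[0,0,-0.4915]],
  [[0.612,-0.097,0.088],[0,0,-0.4915]],
])

```text
clock: 13.35
tool_pos: [0.5065, 0.0611, 0.1564]
eef_rot: [0.001, 1.0, -0.002, 0.001]
contact_force: [0.9, -0.0, -3.4]
opening: 0.712
finger_force: 30.0
```

Run:
```python
import plant
from h import *
s=plant.get_state(); print(s["tool_pos"],np.round(s["q"],2)); print(R.from_quat(s["eef_rot"]).as_matrix().round(3))
grab(plant,"wrist","pics/w6.png"); im,K,T=load("pics/w6.png")
for p in ([.605,.0615,.139],[.605,.0615,.193],[.499,.0615,.1655],[.536,.0615,.1655]): print(proj(K,T,p))
cv2.imwrite("pics/c6.png",cv2.resize(im[130:400,140:420],None,fx=2.2,fy=2.2,interpolation=2))
```

```text
[0.5064788  0.06106773 0.15640836] [ 0.01  0.69 -0.36  1.98  0.45  0.55  0.9 ]
[[-1.     0.002  0.001]
 [ 0.002  1.    -0.003]
 [-0.001 -0.003 -1.   ]]
(np.float64(276.5682225436002), np.float64(411.6672040731863))
(np.float64(275.6613119330717), np.float64(513.8656218711819))
(np.float64(275.4148448665568), np.float64(267.8107484692125))
(np.float64(275.7181429520283), np.float64(341.0668990182061))
```

View pics/c6.png

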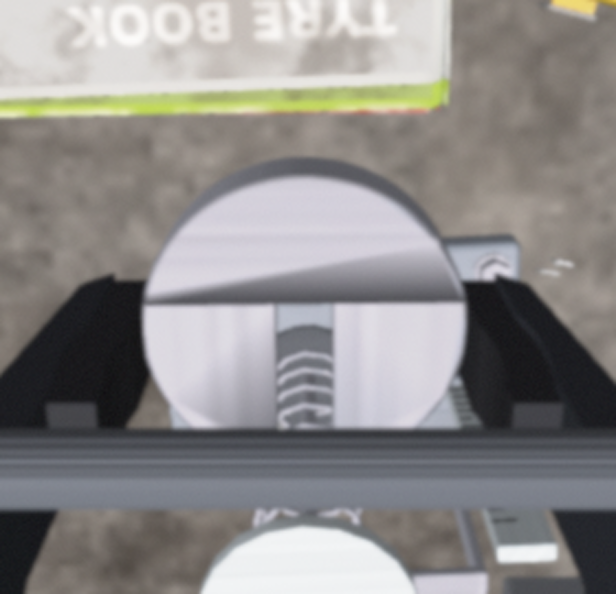

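The crop shows the disc's slot at crop columns 275–334 (centred at u≈278.4), edges parallel to the travel. The table is ahead, centred at crop x≈308. I've now used all 10 views, so the rest is numeric. I'll measure the table's lateral offset more exactly.

Run:
```python
import plant
from h import *
im,K,T=load("pics/w6.png"); g=im.min(axis=2).astype(int)
def edge(row,a,b,th,rise=True):
    for u in range(a,b,1 if b>a else -1):
        p,q=g[row,u],g[row,u+(1 if b>a else -1)]
        if p<th<=q: return u+(1 if b>a else -1)*(th-p)/(q-p)
for v in range(372,405,4):
    a,b=edge(v,205,300,190),edge(v,345,300,190)
    if a and b: print(v,a,b,(a+b)/2)
P=[]
for v in range(372,405,1):
    for u in (edge(v,205,300,190),edge(v,345,300,190)):
        if u: P.append(onz(K,T,u,v,.139)[:2])
P=np.array(P); A=np.c_[2*P,np.ones(len(P))]; s=np.linalg.lstsq(A,(P**2).sum(1),rcond=None)[0]; print("table circle",s[:2],np.sqrt(s[2]+s[0]**2+s[1]**2))
# slot edges: dark inside, bright outside
for v in (275,285,295,305,315):
    r=g[v,255:305]; print(v,r.tolist()[::2])
s=plant.get_state(); print(s["tool_pos"],s["clock"])
```

```text
376 251.5 308.17241379310343 279.83620689655174
380 244.76 313.40625 279.083125
384 240.76923076923077 318.6896551724138 279.7294429708223
388 236.7058823529412 322.0444444444444 279.3751633986928
392 234.51351351351352 324.75 279.6317567567568
table circle [0.603732  0.0633363] 0.02917215747688248
275 [218, 219, 216, 213, 203, 166, 181, 186, 187, 187, 186, 185, 184, 183, 182, 182, 183, 180, 180, 210, 214, 212, 211, 208, 211]
285 [203, 204, 201, 197, 185, 133, 110, 110, 111, 111, 112, 111, 111, 111, 112, 112, 113, 113, 154, 205, 210, 209, 208, 205, 208]
295 [188, 187, 185, 180, 174, 144, 169, 171, 128, 116, 113, 113, 112, 111, 113, 111, 110, 120, 159, 201, 207, 205, 204, 202, 206]
305 [170, 169, 167, 164, 159, 138, 132, 115, 115, 128, 152, 171, 168, 157, 149, 141, 135, 122, 150, 199, 203, 199, 199, 197, 202]
315 [153, 153, 150, 148, 145, 125, 112, 133, 158, 174, 180, 165, 154, 159, 169, 181, 182, 177, 164, 194, 197, 198, 195, 194, 198]
[0.50650802 0.0611437  0.15648504] 13.4
```

Request:
send_rows([
  [[-0.08,0.001,0.025],[0,0,0]],
  [[-0.16,0.001,0.025],[0,0,0]],
  [[-0.2,0.001,0.025],[0,0,0]],
  [[-0.225,0.001,0.025],[0,0,0]],
  [[-0.25,0.001,0.025],[0,0,0]],
  [[-0.27,0.001,0.025],[0,0,0]],
  [[-0.28,0.001,0.025],[0,0,0]],
  [[-0.28,0.001,0.025],[0,0,0]],
])

```text
clock: 14.4
tool_pos: [0.5902, 0.0616, 0.1486]
eef_rot: [0.0, 1.0, -0.002, 0.0]
contact_force: [-0.2, -0.3, -3.1]
opening: 0.717
finger_force: 30.0
```

Run:
```python
import plant
from h import *
s=plant.get_state(); print(s["tool_pos"],s["contact_force"],s["moment"])
grab(plant,"wrist","pics/w7.png"); im,K,T=load("pics/w7.png"); g=im.min(axis=2)
for v in range(280,326,4): print(v,g[v,258:300:2].tolist())
move(s,[.6095,.0615,.149],pose(180,0)); print(proj(K,T,[.605,.0615,.1655]),proj(K,T,[.605,.0615,.185]))
```

```text
[0.5901546  0.06160644 0.14857355] [-0.19441775 -0.2765347  -3.05777154] [ 0.03197948  0.03595424 -0.02187786]
280 [223, 221, 218, 195, 227, 247, 248, 248, 248, 248, 247, 247, 247, 247, 247, 247, 237, 220, 225, 225, 223]
284 [219, 216, 209, 190, 227, 247, 247, 247, 246, 242, 239, 239, 244, 247, 247, 247, 236, 219, 224, 223, 222]
288 [213, 210, 204, 187, 226, 246, 246, 224, 150, 119, 107, 102, 104, 147, 229, 246, 235, 218, 223, 222, 221]
292 [206, 202, 196, 183, 220, 246, 240, 167, 126, 116, 106, 99, 99, 100, 156, 240, 235, 216, 223, 222, 220]
296 [199, 195, 191, 180, 225, 249, 239, 160, 124, 115, 104, 99, 100, 99, 147, 243, 240, 216, 221, 220, 219]
300 [191, 187, 185, 175, 223, 248, 233, 151, 125, 114, 105, 99, 99, 99, 135, 236, 236, 215, 220, 219, 217]
304 [184, 181, 177, 168, 219, 247, 229, 146, 123, 114, 106, 99, 99, 100, 131, 233, 237, 212, 219, 217, 215]
308 [178, 174, 170, 164, 220, 248, 228, 142, 123, 115, 105, 99, 99, 98, 122, 226, 238, 212, 217, 216, 213]
312 [170, 167, 163, 158, 204, 246, 221, 136, 123, 114, 105, 100, 99, 99, 117, 224, 237, 209, 215, 214, 213]
316 [162, 160, 156, 151, 198, 246, 213, 134, 122, 113, 105, 98, 100, 99, 110, 221, 238, 208, 214, 212, 212]
320 [155, 153, 150, 144, 211, 245, 206, 132, 122, 114, 104, 99, 98, 100, 105, 214, 245, 218, 212, 210, 210]
324 [114, 112, 109, 107, 160, 196, 143, 102, 94, 89, 83, 80, 80, 81, 83, 156, 193, 159, 155, 155, 153]
shift [-0.064 -0.    -0.001] turn [-0.0011  0.0001 -0.0001] tool z [ 0.  0. -1.]
(np.float64(274.10523975479197), np.float64(323.6057981811797)) (np.float64(273.36743511760784), np.float64(354.6855909935699))
```

The stem (columns 272–286) is well inside the slot (264–291), with no side force. I'll carry on home.

Request:
send_rows([
  [[-0.02,0.001,0],[0,0,0]],
  [[-0.04,0.001,0],[0,0,0]],
  [[-0.055,0.001,0],[0,0,0]],
  [[-0.064,0.001,0],[0,0,0]],
  [[-0.064,0.001,0],[0,0,0]],
  [[-0.064,0.001,0],[0,0,0]],
])

```text
clock: 15.2
tool_pos: [0.6093, 0.0619, 0.1486]
eef_rot: [0.0, 1.0, -0.002, 0.0]
contact_force: [-0.4, -0.3, -2.9]
opening: 0.717
finger_force: 30.0
```

Run:
```python
import plant
from h import *
s=plant.get_state(); print(s["tool_pos"],s["contact_force"],s["moment"])
grab(plant,"wrist","pics/w8.png"); im,K,T=load("pics/w8.png"); g=im.min(axis=2)
for v in range(250,322,4): print(v,g[v,258:300:2].tolist())
```

```text
[0.60926463 0.06187723 0.14858417] [-0.36687085 -0.2715884  -2.87622282] [0.01515574 0.02620848 0.00411453]
250 [222, 221, 221, 222, 221, 222, 222, 221, 222, 220, 219, 217, 214, 209, 202, 197, 189, 185, 181, 178, 176]
254 [218, 213, 207, 200, 193, 185, 178, 171, 167, 163, 159, 157, 157, 158, 156, 156, 156, 155, 157, 157, 155]
258 [141, 137, 135, 136, 135, 136, 136, 137, 134, 134, 135, 134, 135, 132, 132, 133, 133, 133, 132, 132, 134]
262 [112, 112, 112, 114, 113, 113, 112, 112, 111, 112, 112, 113, 112, 112, 110, 111, 111, 110, 111, 111, 110]
266 [97, 96, 95, 95, 97, 98, 93, 91, 91, 89, 90, 89, 89, 90, 90, 101, 99, 97, 99, 98, 97]
270 [227, 226, 224, 205, 233, 241, 176, 127, 117, 108, 101, 98, 98, 97, 135, 234, 236, 220, 225, 225, 223]
274 [228, 225, 223, 206, 235, 243, 169, 126, 117, 108, 101, 98, 97, 97, 128, 230, 237, 220, 225, 224, 223]
278 [224, 221, 218, 198, 232, 236, 158, 124, 117, 110, 101, 97, 99, 99, 119, 223, 236, 219, 224, 223, 222]
282 [220, 217, 210, 191, 228, 232, 150, 124, 117, 109, 99, 96, 99, 98, 111, 221, 239, 219, 222, 222, 221]
286 [214, 210, 205, 187, 226, 224, 
[... 247 characters left out ...]
 100, 100, 150, 204, 209, 219, 219, 218]
298 [194, 183, 158, 147, 155, 166, 176, 186, 195, 200, 197, 185, 175, 164, 151, 141, 126, 124, 167, 205, 217]
302 [161, 161, 196, 219, 222, 223, 221, 221, 220, 220, 218, 214, 211, 208, 204, 198, 190, 170, 137, 116, 140]
306 [203, 223, 228, 228, 228, 228, 228, 227, 228, 228, 227, 224, 221, 216, 211, 205, 200, 196, 191, 177, 148]
310 [226, 226, 226, 226, 226, 226, 226, 226, 227, 225, 225, 225, 225, 225, 224, 220, 207, 194, 187, 183, 178]
314 [223, 224, 224, 224, 224, 224, 223, 224, 223, 224, 224, 224, 223, 223, 224, 223, 223, 219, 202, 186, 179]
318 [224, 223, 223, 223, 224, 224, 224, 224, 224, 225, 225, 224, 225, 225, 225, 225, 225, 224, 219, 198, 183]
```

Run:
```python
from h import *
im,K,T=load("pics/w8.png")
for z in (.185,.191,.193): print(z,onz(K,T,277,297.5,z)+[.009,0,0])
print("slot end",onz(K,T,277,268,.159),"centre",onz(K,T,277,268,.159)+[.006-.012,0,0])
g=im.min(axis=2); print(g[195:260:3,277].tolist())
```

```text
0.185 [0.60905395 0.06314814 0.185     ]
0.191 [0.60551355 0.06318849 0.191     ]
0.193 [0.60433342 0.06320194 0.193     ]
slot end [0.60124452 0.06298589 0.159     ] centre [0.59524452 0.06298589 0.159     ]
[154, 229, 189, 97, 98, 168, 217, 220, 220, 220, 221, 220, 222, 224, 219, 219, 221, 221, 221, 195, 152, 134]
```

Request:
send_rows([
  [[0,0,0.01],[0,0,0]],
  [[0,0,0.02],[0,0,0]],
  [[0,0,0.03],[0,0,0]],
  [[0,0,0.04],[0,0,0]],
  [[0,0,0.04],[0,0,0]],
  [[0,0,0.04],[0,0,0]],
  [[0,0,0.04],[0,0,0]],
])

```text
clock: 16.12
tool_pos: [0.6094, 0.0619, 0.1367]
eef_rot: [0.0, 1.0, -0.002, 0.0]
contact_force: [0.1, 0.2, -2.3]
opening: 0.718
finger_force: 30.0
```

Run:
```python
import plant
s=plant.get_state(); print(s["tool_pos"],s["contact_force"],s["moment"])
```

```text
[0.60940715 0.06187588 0.1367248 ] [ 0.07606079  0.18068934 -2.34361288] [0.02720351 0.08279095 0.01876192]
```

Request:
send_rows([
  [[0,0,0.01],[0,0,0]],
  [[0,0,0.02],[0,0,0]],
  [[0,0,0.03],[0,0,0]],
  [[0,0,0.037],[0,0,0]],
  [[0,0,0.037],[0,0,0]],
  [[0,0,0.037],[0,0,0]],
])

```text
clock: 16.88
tool_pos: [0.6096, 0.0619, 0.1257]
eef_rot: [0.0, 1.0, -0.002, 0.001]
contact_force: [0.2, 1.0, -0.0]
opening: 0.713
finger_force: 30.0
```

Run:
```python
import plant
s=plant.get_state(); print(s["tool_pos"],s["contact_force"],s["moment"])
```

```text
[0.60963691 0.0619443  0.12567535] [ 0.24815236  1.01722949 -0.0107968 ] [ 0.1070367  -0.10973481 -0.00954402]
```

Request:
send_rows([
  [[0,0,0],[0,0,0]],
  [[0,0,0],[0,0,0]],
  [[0,0,0],[0,0,0]],
  [[0,0,-0.05],[0,0,0]],
  [[0,0,-0.15],[0,0,0]],
  [[0,0,-0.35],[0,0,0]],
  [[0,0,-0.5],[0,0,0]],
  [[0,0,-0.5],[0,0,0]],
], fingers=0.88)

```text
clock: 17.88
tool_pos: [0.6117, 0.0633, 0.2807]
eef_rot: [0.0, 1.0, -0.001, 0.005]
contact_force: [0.4, -0.0, -0.4]
opening: 0.882
finger_force: 0.0
```

Run:
```python
import plant
from h import *
s=plant.get_state(); print(s["tool_pos"],np.round(s["q"],2))
grab(plant,"top","pics/t9.png"); grab(plant,"side","pics/s9.png"); grab(plant,"wrist","pics/w9.png")
a,K,T=load("pics/s.png"); b,_,_=load("pics/s9.png")
# side view: columns near the gauge/pointer: orange & dark marks
hs=[cv2.cvtColor(x,cv2.COLOR_BGR2HSV) for x in (a,b)]
for h in hs:
    m=((h[...,0]>12)&(h[...,0]<32)&(h[...,1]>130)&(h[...,2]>130)).astype(np.uint8); m[:,:235]=0;m[:,295:]=0;m[:200]=0;m[275:]=0
    n,l,st,c=cv2.connectedComponentsWithStats(m); print([(x.tolist(),y.round(1).tolist()) for x,y in zip(st[1:],c[1:])])
print(proj(K,T,[.605,.0615,.193]),proj(K,T,[.605,.0615,.139]),proj(K,T,[.605,.1275,.112]),proj(K,T,[.605,.1275,0]))
d=cv2.absdiff(a,b).max(axis=2); d[:,:200]=0; d[:,320:]=0; n,l,st,c=cv2.connectedComponentsWithStats((d>50).astype(np.uint8)); print([x.tolist() for x in st[1:] if x[4]>8])
```

```text
[0.61166503 0.06333863 0.28071774] [ 0.08  0.65 -0.46  1.55  0.33  1.01  1.09]
[([276, 200, 19, 4, 72], [285.2, 201.5]), ([286, 208, 8, 2, 9], [289.3, 208.1]), ([255, 251, 4, 4, 15], [256.4, 252.6])]
[([276, 200, 19, 5, 77], [285.5, 201.6]), ([292, 207, 2, 2, 2], [292.5, 207.5]), ([286, 208, 4, 2, 6], [287.5, 208.3]), ([255, 251, 4, 4, 15], [256.4, 252.6])]
(np.float64(259.39250953446117), np.float64(192.343174905859)) (np.float64(259.8569346478398), np.float64(210.90249705888033)) (np.float64(257.3372461234832), np.float64(231.403534866079)) (np.float64(258.3744939916124), np.float64(268.4818222718011))
[[256, 0, 10, 2, 11], [239, 3, 23, 13, 92], [232, 19, 7, 19, 65], [239, 43, 9, 3, 21], [239, 47, 14, 5, 49], [248, 53, 7, 5, 20], [239, 58, 7, 4, 17], [240, 58, 21, 35, 182], [242, 94, 25, 6, 95], [237, 109, 36, 60, 1273], [283, 181, 18, 13, 140], [293, 180, 7, 6, 22], [257, 192, 5, 3, 12], [257, 196, 6, 6, 21], [247, 207, 25, 17, 188], [265, 215, 6, 4, 11], [259, 224, 4, 5, 16]]
```

Run:
```python
import plant
from h import *
s=plant.get_state()
for ph in (-52,52): move(s,[.50,.10,.18],pose(180,ph))
im,K,T=load("pics/w9.png")
# large disc on the table now: brightness near predicted centre
for z in (.134,): print(proj(K,T,[.605,.0615,z]))
```

```text
shift [0.362 0.128 0.317] turn [-0.0012 -0.2891  0.0005] tool z [ 0.788 -0.    -0.616]
shift [0.362 0.128 0.317] turn [-0.0011  0.2887 -0.0006] tool z [-0.788  0.    -0.616]
(np.float64(275.96007274503324), np.float64(192.05901741588698))
```

Request:
send_rows([
  [[0.15,0.05,0],[0,-0.03,0]],
  [[0.3,0.1,0.05],[0,-0.08,0]],
  [[0.36,0.128,0.15],[0,-0.13,0]],
  [[0.36,0.128,0.25],[0,-0.18,0]],
  [[0.36,0.128,0.317],[0,-0.23,0]],
  [[0.36,0.128,0.317],[0,-0.289,0]],
  [[0.36,0.128,0.317],[0,-0.289,0]],
  [[0.36,0.128,0.317],[0,-0.289,0]],
  [[0.36,0.128,0.317],[0,-0.289,0]],
])

```text
clock: 19.15
tool_pos: [0.5012, 0.0916, 0.1791]
eef_rot: [0.005, 0.941, -0.075, 0.329]
contact_force: [0.1, -2.1, -2.5]
opening: 0.88
finger_force: 0.0
```

Run:
```python
import plant
from h import *
s=plant.get_state(); print(s["tool_pos"],np.round(s["q"],2))
grab(plant,"wrist","pics/w10.png"); im,K,T=load("pics/w10.png"); print(T.round(3).tolist())
for p in ([.605,.0615,.121],[.605,.0315,.121],[.605,.0915,.121],[.605,.1275,.112],[.605,.1275,.014],[.605,.0615,.175]): print(p,np.round(proj(K,T,p),1))
u0,v0=map(int,proj(K,T,[.605,.085,.135])); u1,v1=map(int,proj(K,T,[.605,.15,.02]))
print(u0,v0,u1,v1); g=im.mean(axis=2).astype(int); st=2
print('     '+' '.join(f"{u:3d}" for u in range(u0,u1,3)))
for v in range(v0,v1,3): print(v,' '.join(f"{g[v,u]:3d}" for u in range(u0,u1,3)))
```

```text
[0.50117158 0.09159724 0.1791371 ] [-0.26  0.74 -0.53  2.53  2.1   1.01 -1.15]
[[0.059, 0.573, 0.818, 0.353], [0.989, 0.08, -0.127, 0.111], [-0.138, 0.816, -0.561, 0.246], [0.0, 0.0, 0.0, 1.0]]
[0.605, 0.0615, 0.121] [256.8 259.1]
[0.605, 0.0315, 0.121] [220.8 255.6]
[0.605, 0.0915, 0.121] [293.8 262.8]
[0.605, 0.1275, 0.112] [340.  257.1]
[0.605, 0.1275, 0.014] [344.  165.9]
[0.605, 0.0615, 0.175] [243.9 326. ]
283 278 368 172
     283 286 289 292 295 298 301 304 307 310 313 316 319 322 325 328 331 334 337 340 343 346 349 352 355 358 361 364 367
```

Run:
```python
from h import *
im,K,T=load("pics/w10.png"); g=im.mean(axis=2).astype(int)
print('     '+' '.join(f"{u:3d}" for u in range(286,372,3)))
for v in range(290,160,-3): print(v,' '.join(f"{g[v,u]:3d}" for u in range(286,372,3)))
```

```text
286 289 292 295 298 301 304 307 310 313 316 319 322 325 328 331 334 337 340 343 346 349 352 355 358 361 364 367 370
290  93  90  92  91  73  45  47  45  45  44  43  39  36  36  37  31  50 100 103 103  94  67  61  65 115  90  47  45  47
287 211 151  99  92  78  47  43  46  45  42  43  39  35  36  37  33  46  96 102 103  96  69  62  64 113  92  47  46  45
284 239 239 222 118  80  45  43  44  44  44  42  38  37  39  36  33  57 119 124 128 123  81  61  64 114 102  48  45  46
281 242 240 241 212 102  48  43  44  44  43  44  39  38  36  39  33  48 135 152 152 145 114  63  63 116 105  48  45  43
278 242 241 241 232 132  52  42  44  42  43  43  40  39  36  38  33  41 131 144 144 145 126  63  63 114 107  48  45  45
275 238 234 228 213 139  64  44  44  43  43  42  41  39  39  36  36  51 133 139 143 147 135  71  62 115 111  52  45  46
272 143 146 161 146 126  79  45  44  45  44  42  41  40  39  39  38 100 129 133 132 135 137  85  62 113 112  54  46  45
269 201 195 157 112 120 131  88  46  43  45  44  40  38  44  58  99 130 135 136 137 134 136 109  63 110 115  62  45  42
266 216 150 113 110 120 
[... 3595 characters left out ...]
 218 220 221 219 219 219 220 219 217 217 217 219 221 167 138 151 155 153 151 171 222 191 216 199 158
173 142 198 196 139 168 215 219 218 216 217 219 218 216 218 218 217 221 190 170 170 178 176 176 193 222 194 212 204 150
170 184 161 197 158 139 187 219 218 217 218 218 218 217 218 217 200 197 196 194 191 189 185 183 180 176 162 210 211 148
167 137 138 192 144 137 154 219 221 220 220 218 218 217 218 215 156 121 119 121 120 119 119 118 116 117 133 213 216 159
164 140 175 177 137 138 145 220 222 220 218 219 220 219 218 217 201 184 183 196 200 198 199 201 202 201 207 218 216 171
161 187 150 137 138 137 159 220 220 218 219 218 219 219 218 215 216 217 217 217 217 217 216 217 217 216 216 218 218 182
```

Run:
```python
from h import *
im,K,T=load("pics/w10.png"); h=cv2.cvtColor(im,cv2.COLOR_BGR2HSV).astype(int)
for nm,ch in (("H",h[...,0]),("S",h[...,1]),("V",h[...,2])):
    print(nm,'   '+' '.join(f"{u:3d}" for u in range(316,364,2)))
    for v in range(222,184,-2): print(v,' '.join(f"{ch[v,u]:3d}" for u in range(316,364,2)))
```

```text
H    316 318 320 322 324 326 328 330 332 334 336 338 340 342 344 346 348 350 352 354 356 358 360 362
222  13  13 140 120  10  15  14  15  15 100 103 104 102 102 102 100 100 104 102 106 112 113   8  14
220  13  15 160 120   6  15  13  15  14   0 105 101 103 105 103 100  99 102 102 107 114 112 160  15
218  12  13 170 120 173  13  14  13  15  30 105 103 102 104 102 102  99 101 104 102 111 114 130  14
216  13  13 173 120 174  12  14  14  14   0 103 102 102 105 105 102 102 102 105 107 108 115 128  14
214  14  12   0 120 135  15  13  13  14   0 105 105 105 108 111 112 112 111 111 113 113 111 140  14
212  14  13   0 120 120 150   0   0  10 105 108 103 107 107 110 108 110 110 109 110 111 110   0  16
210  14  15  10 124 124 135 144 140 150 120 113 105 100 103 111 107 109 105 105 107 109 109 135   8
208  15  14  10 120 120  10  13  12  12  15 105 103 105 103 109 110 110 107 109 109 111 109 120 120
206  13  16  13 125 138  15  15  14  15  15 101 101 105 107 110 107 107 109 111 110 116 107 117 117
204  15  14  16  10   8  12  13  14  15  15 105 103 103 105 107 105 103 102 107 111 113 111 114 150
[... 4202 characters left out ...]

198 166 175 177 175 171 170 170 171 178 178 162 154 148 153 156 156 154 153 137  85  74  76 121 198
196 216 219 220 220 219 219 217 218 220 214 161 133 128 134 135 133 131 129 116  84  74  79 134 221
194 227 227 227 227 226 224 224 225 226 222 178 154 153 136  95  86  85  81  78  75  75  76 136 224
192 228 228 228 228 227 225 225 225 226 221 167 130 134 128  86  76  76  76  75  75  76  76 115 200
190 228 227 227 228 227 226 226 226 227 223 184 154 154 134  87  76  77  77  77  77  78  88 125 206
188 226 226 227 227 227 226 226 226 226 223 181 131 128 118  96  91  91  95  97  98 129 173 199 223
186 227 227 226 225 225 225 225 227 226 224 189 148 150 148 149 146 146 147 148 152 193 222 223 224
```

The pointer tip is at (339,210) and the notch spans v 195–205 (middle 200) at u≈346. That is a gap of about 11–12 mm, so the medium weight (12 mm) is needed and the small one is not. I'll return to tool-down near the medium weight.

Run:
```python
import plant
from h import *
s=plant.get_state(); print(s["contact_force"]); move(s,[.47,.16,.25],pose(190,0)); move(s,[.45,.26,.2],pose(200,0))
```

```text
[-4.32962243  0.35538538 -2.87789304]
shift [-0.084  0.183 -0.279] turn [-0.0657  0.2083 -0.0561] tool z [ 0.  0. -1.]
shift [ 0.058  0.531 -0.238] turn [-0.0839  0.2025 -0.1095] tool z [ 0.  0. -1.]
```

Request:
send_rows([
  [[0,0.05,-0.15],[0,0,0]],
  [[-0.05,0.12,-0.25],[-0.02,0.05,-0.02]],
  [[-0.084,0.183,-0.28],[-0.03,0.1,-0.03]],
  [[-0.084,0.183,-0.28],[-0.05,0.15,-0.04]],
  [[-0.084,0.183,-0.28],[-0.066,0.208,-0.056]],
  [[-0.084,0.183,-0.28],[-0.066,0.208,-0.056]],
  [[-0.084,0.183,-0.28],[-0.066,0.208,-0.056]],
  [[-0.084,0.183,-0.28],[-0.066,0.208,-0.056]],
], fingers=1)

```text
clock: 20.2
tool_pos: [0.473, 0.16, 0.2527]
eef_rot: [-0.087, 0.996, 0.001, -0.002]
contact_force: [-0.2, -0.2, -0.1]
opening: 0.998
finger_force: 0.0
```

Run:
```python
import plant
from h import *
s=plant.get_state(); print(s["tool_pos"],np.round(s["q"],2),s["contact_force"]); print(R.from_quat(s["eef_rot"]).as_matrix().round(3)); move(s,[.46,.30,.2],pose(237,0))
```

```text
[0.47296676 0.16003671 0.25273336] [ 0.05  0.59 -0.74  1.9   0.51  0.85  0.78] [-0.19919226 -0.20616745 -0.08313715]
[[-0.985 -0.173 -0.004]
 [-0.173  0.985  0.001]
 [ 0.004  0.002 -1.   ]]
shift [-0.039  0.467  0.176] turn [ 0.001  -0.0009 -0.2613] tool z [ 0.  0. -1.]
```

Request:
send_rows([
  [[-0.039,0.467,0.1],[0,0,-0.06]],
  [[-0.039,0.467,0.176],[0,0,-0.12]],
  [[-0.039,0.467,0.176],[0,0,-0.18]],
  [[-0.039,0.467,0.176],[0,0,-0.23]],
  [[-0.039,0.467,0.176],[0,0,-0.261]],
  [[-0.039,0.467,0.176],[0,0,-0.261]],
  [[-0.039,0.467,0.176],[0,0,-0.261]],
  [[-0.039,0.467,0.176],[0,0,-0.261]],
])

```text
clock: 21.2
tool_pos: [0.4605, 0.2979, 0.1985]
eef_rot: [-0.474, 0.88, -0.002, -0.002]
contact_force: [-0.3, 0.4, 0.2]
opening: 1.001
finger_force: 0.0
```

```bash
cat >> h.py <<'E'
def disc2(fn,c,z,r,thr):
    im,K,T=load(fn); g=im.min(axis=2)
    u,v=proj(K,T,[*c,z]); w=60
    ys,xs=np.mgrid[int(v)-w:int(v)+w,int(u)-w:int(u)+w]; ok=(ys>=0)&(ys<322)&(xs>=0)&(xs<560); ys,xs=ys[ok],xs[ok]
    P=np.array([onz(K,T,a,b,z)[:2] for a,b in zip(xs,ys)]); b=g[ys,xs]>thr
    Q=P[b]; Q=Q[np.linalg.norm(Q-c,axis=1)<1.4*r]
    (cx,cy),rr=cv2.minEnclosingCircle((Q*1000).astype(np.float32)); ce=np.array([cx,cy])/1000
    d=np.linalg.norm(P-ce,axis=1); S=P[(~b)&(d<.85*r)&(d>.25*r)]-ce
    return ce,rr,np.degrees(np.arctan2(S[:,1].mean(),S[:,0].mean())),len(S)
E
python3 - <<'E'
import plant
from h import *
s=plant.get_state(); print(s["tool_pos"],np.round(s["q"],2)); 
grab(plant,"wrist","pics/w11.png"); im,K,T=load("pics/w11.png"); print(proj(K,T,[.4744,.3106,.012]))
for t in (155,165,175,185): print(t,disc2("pics/w11.png",np.array([.4744,.3106]),.012,.027,t))
E
```

```text
[0.46048069 0.29787706 0.1984738 ] [-0.16  0.78 -0.88  1.82  0.75  0.92  1.17]
(np.float64(273.296853520185), np.float64(204.04542188154255))
155 (array([0.47469824, 0.310405  ]), 27.694377899169922, np.float64(48.098214488710795), 156)
165 (array([0.47467685, 0.31045807]), 27.224454879760742, np.float64(48.631777243757924), 168)
175 (array([0.47437372, 0.31052264]), 26.93099594116211, np.float64(47.24775844337396), 174)
185 (array([0.47445645, 0.31044098]), 26.54790687561035, np.float64(47.90058951886594), 188)
```

Run:
```python
from h import *
im,K,T=load("pics/w11.png"); g=im.min(axis=2)
print('    ',' '.join(f"{u:3d}" for u in range(248,302,2)))
for v in range(196,238,2): print(v,' '.join(f"{g[v,u]:3d}" for u in range(248,302,2)))
```

```text
248 250 252 254 256 258 260 262 264 266 268 270 272 274 276 278 280 282 284 286 288 290 292 294 296 298 300
196 201 222 222 223 223 221 219 219 220 220 218 218 220 221 222 223 224 225 225 225 226 225 226 225 225 214 150
198 214 223 224 224 225 224 221 223 224 224 198 173 180 190 200 207 216 220 220 221 221 222 223 224 225 220 170
200 219 224 224 224 224 223 221 223 224 224 182 133 135 139 146 158 202 224 222 222 223 221 220 220 220 219 180
202 218 223 223 224 225 222 221 224 225 223 175 131 129 130 136 153 209 227 225 226 226 226 222 223 224 222 188
204 218 224 223 225 225 222 222 224 226 221 165 131 129 131 135 158 218 226 225 227 228 226 223 223 226 224 191
206 218 224 224 225 224 222 221 224 226 216 153 131 127 131 135 168 222 226 225 227 227 226 222 224 227 223 185
208 215 224 223 225 224 221 221 224 226 206 145 130 128 128 135 173 222 226 225 226 228 225 222 225 225 219 171
210 203 223 223 225 224 221 221 224 225 196 135 130 129 127 134 185 224 226 225 228 228 224 222 225 225 213 157
212 182 222 225 225 223 222 222 224 224 189 128 128 127 129 136 195 227 225 226 227 228 224 222 
[... 659 characters left out ...]
 211 169 140 133 129 130 130
226 144 144 141 141 140 151 183 195 152 134 137 140 138 141 189 224 225 225 220 197 159 137 130 130 131 130 129
228 140 139 140 140 137 134 136 144 142 142 141 139 131 130 159 208 210 191 169 147 136 131 131 132 131 126 124
230 132 134 137 138 137 134 136 141 144 142 141 140 133 130 140 151 148 142 136 132 133 132 135 135 127 118 117
232 129 132 137 137 136 136 140 144 145 144 140 139 136 136 137 134 129 126 129 131 132 133 134 131 126 118 117
234 132 136 135 134 131 134 138 143 144 141 136 134 134 133 130 124 120 120 125 130 131 132 131 130 126 125 123
236 132 132 131 128 129 132 135 139 143 139 134 132 130 129 124 121 119 121 125 129 127 127 130 131 130 126 123
```

Run:
```python
import plant
from h import *
s=plant.get_state(); print(s["tool_pos"],np.abs(s["qd"]).max()); move(s,[.4745,.3105,.0035],pose(228,0))
```

```text
[0.46045142 0.29791864 0.19852359] 0.004347070002731957
shift [-0.064 -0.015  0.65 ] turn [-0.0008 -0.0017  0.0482] tool z [ 0.  0. -1.]
```

Request:
send_rows([
  [[-0.064,-0.015,0.2],[0,0,0.048]],
  [[-0.064,-0.015,0.4],[0,-0.001,0.048]],
  [[-0.064,-0.015,0.55],[0,-0.001,0.048]],
  [[-0.064,-0.015,0.62],[0,-0.001,0.048]],
  [[-0.064,-0.015,0.648],[0,-0.001,0.048]],
  [[-0.064,-0.015,0.648],[0,-0.001,0.048]],
  [[-0.064,-0.015,0.648],[0,-0.001,0.048]],
])

```text
clock: 22.12
tool_pos: [0.475, 0.3109, 0.0051]
eef_rot: [-0.407, 0.913, -0.001, 0.0]
contact_force: [-0.1, -0.4, 0.4]
opening: 1.0
finger_force: 0.0
```

Request:
send_rows([
  [[0,0,0],[0,0,0]],
  [[0,0,0],[0,0,0]],
  [[0,0,0],[0,0,0]],
  [[0,0,0],[0,0,0]],
  [[0,0,0],[0,0,0]],
  [[0,0,0],[0,0,0]],
], fingers=0.4, newtons=30)

```text
clock: 22.88
tool_pos: [0.4745, 0.3103, 0.0041]
eef_rot: [-0.407, 0.913, -0.002, -0.0]
contact_force: [0.2, -0.2, 2.5]
opening: 0.595
finger_force: 30.0
```

Request:
send_rows([
  [[0,0,-0.1],[0,0,0]],
  [[0,0,-0.3],[0,0,0]],
  [[0,0,-0.5],[0,0,0]],
  [[0,0,-0.6],[0,0,0]],
  [[0,0,-0.6],[0,0,0]],
  [[0,0,-0.6],[0,0,0]],
])

```text
clock: 23.62
tool_pos: [0.4738, 0.3098, 0.1823]
eef_rot: [-0.407, 0.913, -0.002, -0.002]
contact_force: [0.7, -0.9, -2.2]
opening: 0.599
finger_force: 30.0
```

Run:
```python
import plant
from h import *
s=plant.get_state(); print(s["tool_pos"],s["contact_force"],np.round(s["q"],2)); move(s,[.475,.15,.19],pose(200,0)); move(s,[.50,.0615,.16],pose(180,0))
# large disc on table, from the top and wrist views at rest
im,K,T=load("pics/w9.png"); print(disc2("pics/w9.png",np.array([.605,.0615]),.134,.032,185))
```

```text
[0.47379231 0.30979597 0.18231727] [ 0.74028986 -0.90254895 -2.24430449] [-0.2   0.8  -0.82  1.78  0.74  0.9   1.05]
shift [ 0.394 -0.359 -0.022] turn [-0.0013 -0.0014  0.1559] tool z [ 0.  0. -1.]
shift [ 0.557 -0.618  0.079] turn [-0.0016 -0.0012  0.267 ] tool z [ 0.  0. -1.]
(array([0.60221375, 0.06265129]), 44.56317138671875, np.float64(121.33354922583197), 372)
```

Request:
send_rows([
  [[0.15,-0.15,0],[0,0,0.05]],
  [[0.3,-0.3,0],[0,0,0.1]],
  [[0.42,-0.45,0.03],[0,0,0.15]],
  [[0.5,-0.55,0.06],[0,0,0.2]],
  [[0.557,-0.618,0.079],[-0.001,0,0.25]],
  [[0.557,-0.618,0.079],[-0.001,0,0.267]],
  [[0.557,-0.618,0.079],[-0.001,0,0.267]],
  [[0.557,-0.618,0.079],[-0.001,0,0.267]],
  [[0.557,-0.618,0.079],[-0.001,0,0.267]],
])

```text
clock: 24.75
tool_pos: [0.5003, 0.0631, 0.1608]
eef_rot: [-0.001, 1.0, -0.0, -0.001]
contact_force: [0.0, 0.2, -0.9]
opening: 0.596
finger_force: 30.0
```

Run:
```python
import plant
from h import *
s=plant.get_state(); print(s["tool_pos"],s["contact_force"],np.round(s["q"],2)); move(s,[.585,.0618,.145],pose(180,0))
grab(plant,"wrist","pics/w12.png"); im,K,T=load("pics/w12.png"); g=im.min(axis=2)
for v in (285,295,305,315): print(v,g[v,254:304:2].tolist())
for v in (366,372,380,390,400): print(v,g[v,190:360:6].tolist())
```

```text
[0.50031075 0.06313897 0.16084144] [ 0.03872995  0.22027791 -0.92613907] [ 0.15  0.71 -0.6   1.99  0.66  0.64  0.69]
shift [-0.282 -0.005  0.052] turn [-0.0002 -0.0005  0.0005] tool z [ 0.  0. -1.]
285 [220, 219, 221, 222, 221, 200, 131, 105, 108, 111, 109, 109, 110, 109, 107, 105, 100, 103, 150, 212, 222, 222, 221, 220, 219]
295 [219, 219, 220, 221, 221, 206, 155, 164, 177, 175, 158, 163, 173, 185, 173, 169, 150, 118, 152, 215, 222, 223, 221, 220, 220]
305 [219, 219, 220, 222, 220, 208, 145, 118, 128, 147, 160, 144, 124, 120, 120, 117, 122, 148, 176, 217, 222, 221, 220, 219, 220]
315 [219, 219, 220, 221, 221, 215, 184, 184, 166, 141, 131, 129, 134, 149, 159, 160, 173, 159, 159, 213, 222, 221, 220, 219, 220]
366 [129, 112, 102, 89, 101, 118, 116, 120, 138, 119, 117, 109, 113, 134, 148, 140, 117, 94, 91, 91, 91, 108, 109, 107, 118, 114, 99, 116, 105]
372 [100, 103, 97, 86, 92, 90, 107, 115, 124, 121, 173, 210, 212, 212, 210, 211, 210, 210, 197, 116, 90, 91, 180, 186, 196, 200, 207, 102, 133]
380 [89, 83, 86, 89, 90, 91, 110, 129, 179, 214, 215, 215, 215, 214, 216, 214, 212, 214, 213, 213, 201, 94, 143, 195, 197, 181, 169, 104, 141]
390 [83, 73, 93, 100, 104, 98, 105, 209, 213, 212, 213, 212, 213, 213, 210, 201, 184, 172, 170, 167, 169, 168, 123, 94, 122, 111, 112, 119, 115]
400 [95, 103, 99, 105, 121, 126, 128, 126, 110, 108, 106, 105, 106, 118, 90, 88, 124, 115, 119, 117, 131, 129, 130, 112, 125, 124, 123, 116, 115]
```

Request:
send_rows([
  [[-0.1,-0.004,0.03],[0,0,0]],
  [[-0.16,-0.004,0.052],[0,0,0]],
  [[-0.2,-0.004,0.052],[0,0,0]],
  [[-0.23,-0.004,0.052],[0,0,0]],
  [[-0.25,-0.004,0.052],[0,0,0]],
  [[-0.27,-0.004,0.052],[0,0,0]],
  [[-0.282,-0.004,0.052],[0,0,0]],
  [[-0.282,-0.004,0.052],[0,0,0]],
])

```text
clock: 25.8
tool_pos: [0.5852, 0.0615, 0.1455]
eef_rot: [-0.0, 1.0, -0.0, -0.0]
contact_force: [0.2, -1.0, -1.9]
opening: 0.595
finger_force: 30.0
```

Run:
```python
import plant
from h import *
s=plant.get_state(); print(s["tool_pos"],s["contact_force"],s["moment"])
grab(plant,"wrist","pics/w13.png"); im,K,T=load("pics/w13.png"); g=im.min(axis=2)
for v in range(268,326,4): print(v,g[v,254:304:2].tolist())
move(s,[.6048,.0618,.145],pose(180,0))
```

```text
[0.5852342  0.06148401 0.14551413] [ 0.1969066  -0.9835475  -1.94353359] [ 0.00102228 -0.00570223 -0.00311297]
268 [226, 225, 226, 227, 226, 224, 222, 222, 222, 223, 222, 222, 223, 223, 223, 223, 223, 222, 223, 225, 226, 226, 225, 225, 225]
272 [229, 228, 230, 232, 231, 224, 221, 224, 224, 225, 224, 224, 225, 225, 224, 224, 224, 224, 223, 228, 233, 232, 230, 229, 229]
276 [230, 229, 230, 231, 231, 221, 220, 225, 224, 224, 225, 224, 224, 224, 222, 220, 218, 211, 204, 225, 233, 232, 230, 229, 229]
280 [229, 229, 230, 231, 231, 221, 204, 201, 190, 185, 175, 171, 167, 163, 162, 161, 161, 161, 180, 225, 231, 232, 231, 229, 229]
284 [229, 229, 230, 231, 231, 215, 150, 134, 134, 133, 132, 134, 132, 133, 132, 133, 132, 133, 163, 223, 232, 232, 231, 229, 229]
288 [229, 228, 230, 231, 230, 213, 135, 104, 104, 103, 105, 104, 103, 104, 103, 103, 102, 105, 147, 223, 231, 231, 230, 229, 229]
292 [228, 228, 230, 231, 231, 219, 185, 208, 232, 176, 121, 113, 103, 97, 97, 100, 156, 225, 213, 228, 232, 231, 231, 229, 229]
296 [228, 229, 230, 231, 231, 223, 204, 229, 245, 185, 128, 120, 107, 102, 100, 1
[... 332 characters left out ...]
, 230, 222, 188, 218, 242, 171, 127, 119, 108, 101, 100, 100, 135, 232, 225, 228, 231, 230, 229, 229, 229]
312 [229, 228, 229, 230, 230, 223, 187, 206, 234, 162, 127, 118, 110, 100, 100, 101, 122, 221, 225, 229, 231, 230, 230, 228, 230]
316 [228, 228, 229, 230, 230, 225, 190, 201, 226, 155, 127, 118, 107, 102, 100, 100, 115, 213, 226, 228, 230, 231, 229, 228, 228]
320 [228, 227, 228, 230, 230, 230, 194, 200, 224, 152, 126, 118, 109, 101, 101, 100, 113, 213, 226, 227, 230, 230, 229, 228, 229]
324 [172, 172, 173, 174, 173, 160, 136, 149, 166, 114, 98, 92, 86, 83, 81, 83, 86, 154, 176, 173, 175, 176, 173, 172, 172]
shift [-0.065  0.001  0.002] turn [-0.0002 -0.0002  0.    ] tool z [ 0.  0. -1.]
```

Request:
send_rows([
  [[-0.02,0.001,0],[0,0,0]],
  [[-0.04,0.001,0],[0,0,0]],
  [[-0.055,0.001,0],[0,0,0]],
  [[-0.065,0.001,0],[0,0,0]],
  [[-0.065,0.001,0],[0,0,0]],
  [[-0.065,0.001,0],[0,0,0]],
])

```text
clock: 26.6
tool_pos: [0.6045, 0.0617, 0.1454]
eef_rot: [-0.0, 1.0, -0.0, -0.001]
contact_force: [0.7, 0.3, -2.0]
opening: 0.597
finger_force: 30.0
```

Run:
```python
import plant
from h import *
im,K,T=load("pics/w13.png"); print("large centre x",onz(K,T,277,280,.135)+[.006,0,0])
s=plant.get_state(); print(s["tool_pos"],s["contact_force"],s["moment"])
```

```text
large centre x [0.59990048 0.06247914 0.135     ]
[0.60445437 0.06174923 0.14543579] [ 0.70698428  0.26222298 -1.97737234] [-0.01972835 -0.04992914  0.00887599]
```

Request:
send_rows([
  [[0,0,0.01],[0,0,0]],
  [[0,0,0.02],[0,0,0]],
  [[0,0,0.025],[0,0,0]],
  [[0,0,0.025],[0,0,0]],
  [[0,0,0.025],[0,0,0]],
  [[0,0,0.025],[0,0,0]],
])

```text
clock: 27.35
tool_pos: [0.6047, 0.0618, 0.1381]
eef_rot: [-0.0, 1.0, -0.0, -0.0]
contact_force: [-0.7, 1.0, -2.0]
opening: 0.599
finger_force: 30.0
```

Run:
```python
import plant
s=plant.get_state(); print(s["tool_pos"],s["contact_force"],s["moment"])
```

```text
[0.60471449 0.06178524 0.13808286] [-0.66876384  0.96794138 -2.04170582] [ 0.03346285 -0.00522311  0.07835171]
```

Request:
send_rows([
  [[0,0,0.01],[0,0,0]],
  [[0,0,0.02],[0,0,0]],
  [[0,0,0.027],[0,0,0]],
  [[0,0,0.027],[0,0,0]],
  [[0,0,0.027],[0,0,0]],
])

```text
clock: 27.98
tool_pos: [0.6046, 0.0617, 0.1299]
eef_rot: [-0.0, 1.0, -0.0, -0.0]
contact_force: [0.6, -0.3, -1.1]
opening: 0.598
finger_force: 30.0
```

Run:
```python
import plant
from h import *
s=plant.get_state(); print(s["tool_pos"],s["contact_force"],s["moment"])
im,K,T=load("pics/w13.png")
for z in (.131,.133,.135): print(onz(K,T,277,279.5,z)[0],onz(K,T,277,290.3,z-.014)[0])
```

```text
[0.60464258 0.06173199 0.12992291] [ 0.58895972 -0.33209342 -1.06905372] [ 0.02615417 -0.03588738  0.03605265]
0.5957222924171895 0.6097490007968962
0.5946738354967032 0.6086239719082909
0.5936253785762169 0.6074989430196855
```

Request:
send_rows([
  [[0,0,0.01],[0,0,0]],
  [[0,0,0.018],[0,0,0]],
  [[0,0,0.018],[0,0,0]],
  [[0,0,0.018],[0,0,0]],
  [[0,0,0.018],[0,0,0]],
])

```text
clock: 28.6
tool_pos: [0.6047, 0.0618, 0.1246]
eef_rot: [-0.0, 1.0, -0.0, -0.0]
contact_force: [0.2, 0.6, -0.3]
opening: 0.6
finger_force: 30.0
```

Request:
send_rows([
  [[0,0,0],[0,0,0]],
  [[0,0,0],[0,0,0]],
  [[0,0,0],[0,0,0]],
  [[0,0,-0.05],[0,0,0]],
  [[0,0,-0.15],[0,0,0]],
  [[0,0,-0.35],[0,0,0]],
  [[0,0,-0.5],[0,0,0]],
  [[0,0,-0.5],[0,0,0]],
], fingers=0.76)

```text
clock: 29.6
tool_pos: [0.6069, 0.0633, 0.2796]
eef_rot: [-0.0, 1.0, 0.001, 0.004]
contact_force: [0.7, 0.2, -0.8]
opening: 0.755
finger_force: 0.0
```

Run:
```python
import plant
from h import *
s=plant.get_state(); print(s["tool_pos"],np.round(s["q"],2),s["contact_force"],s["opening"])
grab(plant,"wrist","pics/w14.png"); im,K,T=load("pics/w14.png")
print(proj(K,T,[.605,.0615,.135])); move(s,[.50,.10,.18],pose(180,-38))
g=im.min(axis=2); u,v=map(int,proj(K,T,[.605,.0615,.135]))
for r in range(v-60,v+70,5): print(r,g[r,u-50:u+52:4].tolist())
```

```text
[0.60687935 0.0633132  0.27957694] [ 0.21  0.69 -0.71  1.56  0.49  1.07  0.94] [ 0.71606481  0.15798849 -0.78875841] 0.7552583912402058
(np.float64(273.84833684739743), np.float64(193.0381442652644))
shift [0.359 0.122 0.329] turn [ 5.000e-04 -2.086e-01 -2.000e-04] tool z [ 0.616 -0.    -0.788]
133 [217, 236, 239, 234, 225, 218, 219, 219, 219, 219, 218, 218, 219, 217, 217, 217, 214, 213, 214, 216, 213, 212, 211, 213, 210, 213]
138 [195, 225, 236, 233, 220, 220, 220, 219, 220, 219, 217, 216, 217, 217, 216, 217, 216, 213, 217, 215, 212, 209, 211, 212, 210, 212]
143 [191, 220, 220, 220, 221, 222, 222, 220, 221, 217, 217, 219, 218, 216, 217, 218, 216, 214, 214, 214, 212, 211, 210, 211, 213, 213]
148 [163, 220, 220, 220, 219, 220, 220, 219, 219, 218, 219, 219, 205, 186, 182, 207, 212, 213, 214, 211, 212, 214, 214, 212, 211, 211]
153 [137, 220, 219, 220, 220, 220, 219, 221, 219, 219, 194, 134, 128, 127, 127, 131, 134, 199, 213, 210, 210, 210, 211, 211, 213, 212]
158 [121, 220, 222, 222, 221, 220, 220, 220, 220, 182, 158, 192, 181, 177, 175, 189, 177, 128, 195, 211, 211, 210, 210, 210, 208,
[... 2004 characters left out ...]
, 121, 130, 125, 124, 136]
238 [97, 104, 104, 120, 123, 116, 123, 132, 128, 121, 123, 124, 128, 131, 136, 149, 163, 146, 135, 141, 136, 135, 135, 128, 125, 114]
243 [102, 106, 111, 122, 119, 118, 122, 133, 142, 135, 135, 133, 134, 134, 142, 139, 141, 145, 137, 134, 136, 128, 122, 123, 116, 118]
248 [115, 119, 121, 124, 115, 119, 120, 115, 134, 122, 119, 129, 136, 142, 142, 136, 135, 134, 133, 126, 123, 121, 118, 114, 124, 135]
253 [120, 121, 115, 117, 107, 111, 124, 119, 114, 113, 130, 130, 126, 112, 119, 138, 135, 146, 149, 134, 132, 123, 106, 101, 109, 139]
258 [115, 118, 111, 109, 115, 121, 120, 126, 130, 129, 143, 132, 123, 133, 126, 128, 134, 144, 133, 134, 137, 136, 116, 111, 124, 126]
```

Medium is on the stem and released. I'll check the pointer against the notch from the same front view.

Request:
send_rows([
  [[0.15,0.05,0],[0,-0.03,0]],
  [[0.3,0.1,0.05],[0,-0.08,0]],
  [[0.36,0.122,0.15],[0,-0.13,0]],
  [[0.36,0.122,0.25],[0,-0.18,0]],
  [[0.36,0.122,0.329],[0,-0.209,0]],
  [[0.36,0.122,0.329],[0,-0.209,0]],
  [[0.36,0.122,0.329],[0,-0.209,0]],
  [[0.36,0.122,0.329],[0,-0.209,0]],
  [[0.36,0.122,0.329],[0,-0.209,0]],
])

```text
clock: 30.78
tool_pos: [0.4983, 0.1009, 0.1756]
eef_rot: [-0.001, 0.947, 0.001, 0.321]
contact_force: [-1.7, -0.4, -2.1]
opening: 0.758
finger_force: 0.0
```

Run:
```python
import plant
from h import *
s=plant.get_state(); print(s["tool_pos"],np.round(s["q"],2),s["contact_force"])
grab(plant,"wrist","pics/w15.png"); im,K,T=load("pics/w15.png")
print(proj(K,T,[.605,.1275,.112]),proj(K,T,[.605,.1275,.014]),proj(K,T,[.605,.0915,.08]),proj(K,T,[.605,.1275,.08]))
g=im.max(axis=2).astype(int); u,v=map(int,proj(K,T,[.605,.1275,.06]))
print('    ',' '.join(f"{x:3d}" for x in range(u-26,u+26,2)))
for r in range(v+34,v-22,-2): print(r,' '.join(f"{x:3d}" for x in g[r,u-26:u+26:2]))
```

```text
[0.49830695 0.10087165 0.17559933] [ 0.08  0.84 -0.98  2.56  2.1   1.17 -1.01] [-1.66642954 -0.36654984 -2.05472956]
(np.float64(308.36780627173914), np.float64(260.2816309033577)) (np.float64(303.05475530736766), np.float64(170.73872486407902)) (np.float64(264.86843515179066), np.float64(227.34579068467605)) (np.float64(306.41233176364403), np.float64(227.3252615188458))
     279 281 283 285 287 289 291 293 295 297 299 301 303 305 307 309 311 313 315 317 319 321 323 325 327 329
242 153 157 158 159 164 134 105 102 101 103 133 149 143 145 153 158 157 157 158 158 150 131 118 113 109 111
240 103 100 100 108 127 110  99 103 111 124 146 150 148 149 150 156 156 156 159 156 150 129 116 111 109 110
238 102 104 107 119 129 118 132 144 144 146 143 129 126 128 125 142 156 157 158 157 150 128 116 111 111 108
236 130 136 148 154 137 130 148 149 149 147 151 154 156 153 154 157 157 156 158 155 151 130 113 109 109 108
234 133 134 148 152 137 129 141 143 144 146 142 131 137 146 156 158 157 156 157 156 149 127 114 109 110 108
232 131 132 142 150 137 130 146 149 152 155 154 144 144 148 157 157 155 156 
[... 1707 characters left out ...]
 121 126 129 129 125  97  73  74  94 165 168 175 178
198 225 225 224 218 198 214 221 222 222 203 150 142 145 109  80  84  83  84  77  73  75 106 188 169 171 175
196 223 224 225 224 223 221 222 222 223 198 138 128 135 104  75  73  73  73  74  73  75 115 200 174 162 169
194 223 223 225 224 224 222 223 223 222 195 151 148 144 102  75  75  75  74  75  74  79 122 201 177 156 165
192 223 222 222 221 221 222 223 223 221 188 134 128 124 100  94  92  94  91  92 108 139 173 211 182 155 168
190 224 224 222 222 222 224 224 223 222 191 155 152 149 146 146 144 143 144 154 196 213 219 219 187 160 177
188 223 223 223 223 224 224 224 223 220 180 135 132 145 156 156 154 153 153 168 213 220 220 218 190 161 179
```

The pointer tip is at v≈204.3 and the notch middle at v≈204, so they are level. I'll back off from the joint limit and check the stack's centring before handing in.

Request:
send_rows([
  [[0,0.05,-0.1],[0,0.02,0]],
  [[-0.02,0.1,-0.2],[0,0.06,0]],
  [[-0.05,0.15,-0.3],[0,0.12,0]],
  [[-0.05,0.15,-0.3],[0,0.18,0]],
  [[-0.05,0.15,-0.3],[0,0.208,0]],
  [[-0.05,0.15,-0.3],[0,0.208,0]],
  [[-0.05,0.15,-0.3],[0,0.208,0]],
])

```text
clock: 31.7
tool_pos: [0.4583, 0.1431, 0.2562]
eef_rot: [0.004, 1.0, -0.0, 0.001]
contact_force: [-0.0, -0.5, -0.0]
opening: 0.76
finger_force: 0.0
```

Run:
```python
import plant
from h import *
s=plant.get_state(); print(s["tool_pos"],np.round(s["q"],2),s["clock"])
im,K,T=load("pics/w14.png"); g=im.min(axis=2)
# medium rim front-left/back edges and knob, z levels: pan ~.041 -> table .109, large top .123, medium top .135, knob top .163
u,v=map(int,proj(K,T,[.605,.0615,.135]))
for r in (172,180,196,204): print(r,g[r,240:312].tolist())
print("col",g[140:230,262].tolist()); print("col",g[140:230,290].tolist())
t,K2,T2=load("pics/t.png"); grab(plant,"top","pics/t16.png"); t2,_,_=load("pics/t16.png")
h=t2.min(axis=2); print(proj(K2,T2,[.605,.0615,.135]))
for r in range(168,200,2): print(r,h[r,218:254].tolist())
```

```text
[0.4583244  0.14313769 0.25615711] [ 0.23  0.65 -1.03  1.95  0.69  0.95  0.41] 31.7
172 [219, 221, 220, 220, 218, 211, 211, 221, 227, 225, 217, 215, 225, 235, 240, 240, 241, 241, 241, 241, 241, 241, 241, 241, 241, 241, 241, 241, 241, 241, 241, 241, 241, 241, 240, 240, 240, 240, 240, 240, 241, 240, 241, 241, 240, 240, 240, 240, 240, 240, 240, 241, 240, 240, 240, 240, 239, 238, 233, 220, 194, 180, 197, 219, 220, 199, 174, 178, 195, 205, 208, 207]
180 [218, 216, 216, 225, 233, 235, 231, 229, 234, 238, 239, 239, 239, 240, 239, 239, 240, 240, 240, 240, 239, 240, 239, 240, 240, 240, 240, 240, 240, 240, 240, 240, 239, 239, 240, 240, 240, 239, 240, 240, 240, 239, 240, 239, 239, 240, 239, 239, 239, 239, 239, 239, 239, 239, 239, 239, 240, 239, 239, 239, 239, 239, 238, 235, 223, 193, 162, 154, 165, 182, 201, 222]
196 [217, 221, 231, 237, 237, 231, 229, 234, 237, 238, 238, 238, 237, 238, 238, 239, 239, 238, 237, 236, 235, 235, 236, 237, 237, 234, 232, 234, 237, 239, 239, 239, 239, 239, 239, 238, 238, 239, 238, 237, 236, 231, 224, 213, 202, 197, 205, 225, 235, 239, 240, 240, 241, 241, 241, 240, 2
[... 3670 characters left out ...]
, 175, 176, 166, 150, 144, 165, 149, 167, 181, 207, 210, 205, 188, 153, 156, 155, 183, 145, 145, 111, 116, 131, 179, 181, 180, 181, 181, 182, 183]
194 [175, 175, 173, 173, 173, 175, 175, 175, 174, 177, 177, 169, 147, 135, 127, 109, 99, 101, 106, 110, 125, 141, 124, 128, 213, 200, 126, 113, 157, 182, 182, 180, 180, 181, 182, 182]
196 [175, 173, 174, 175, 176, 174, 175, 176, 176, 174, 176, 176, 178, 168, 147, 114, 114, 119, 138, 200, 219, 189, 202, 197, 142, 115, 113, 156, 182, 183, 183, 180, 181, 180, 182, 182]
198 [178, 178, 177, 177, 176, 175, 175, 175, 176, 176, 176, 175, 177, 178, 179, 170, 145, 118, 115, 114, 107, 105, 114, 113, 108, 128, 173, 182, 182, 180, 180, 181, 181, 181, 181, 181]
```

```bash
python3 -c "
from plant import *
print(finish_job())"
```

```text
the job is handed in; nothing more can be done
None
```

The job is handed in, with no verdict returned: the large and medium weights sit on the stem, the pointer measured level with the notch (within about 0.5 mm), and the small weight was left where it lay, clear of the tester.

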